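Load the bench bath

ROBOT

A 6-joint arm with a two-finger parallel gripper is mounted at the origin on the work surface. World frame = base frame: x ahead of the robot, y to its left, z up, the work surface at z = 0. Lengths are in mm, angles in rad, forces in N, time in s.
With the tool pointing down it reaches from about 350 to 850 mm from the base axis. Payload 8.1 kg.
Tool frame: the origin (TCP) lies between the finger pads; the fingertips stand 14 mm ahead of it and the grasp point (between the pads) lies 5 mm behind it (robot.tips_ahead is the distance from the TCP to the fingertips, in mm); z points along the fingers, y is the line along which they close (so a half turn about z gives the same grasp; the last joint's range is limited). The gripper opens to 93 mm and grips with 3 to 60 N. Pads are 15 mm wide; open, the fingers measure 128 mm over their backs; the gripper's body (75 mm by 188 mm) begins 65 mm behind the grasp point.
Start: joints at [1.22, 0.13, 1.488, -0, 1.523, -0.085], TCP at [157.587, 578.94, 232.635] pointing down, gripper open.
Joint ranges: [-2.96, 2.96], [-0.89, 2.26], [0.02, 2.5], [-1.34, 4.48], [0, 2.73], [-2.66, 2.66]. Speed limits (rad/s): [2.39, 2.39, 2.79, 3.14, 3.14, 3.14].

INTERFACE

Orientations are given as a unit quaternion [x, y, z, w].
In Python, from plant import status, viewer, job_done, models, robot gives the robot as it stands.
- The arm moves only by the tool carry_out, never from a script. Its argument "moves" is a list of rows, each an object of numbers: "dx", "dy", "dz": the shift along the tool's x, y, z in mm; "ax", "ay", "az": the turn, a rotation vector about the tool's x, y, z in rad; "hand": the finger opening in mm, from 0 to 93. In form: [{"dx": .., "dy": .., "dz": .., "ax": .., "ay": .., "az": .., "hand": ..}, ...]. A call has 1 to 5 rows; each row shifts and turns the commanded pose from where the row before left it, along the tool's axes as they then stand; what a row does not reach is not made up. A row lasts 1/8 s, in which the tool goes at most 62.5 mm and 10.7 degrees, less where a joint would pass 70% of its speed; a pose out of reach is approached as far as the arm can. A call with a gripper value outside its range is refused whole. The fingers move at their own pace and stop on an object; the grip force is fixed at half the most. Time passes only in rows, so rows that do not move let the fingers close. It gives the time, the measured TCP pose, the force, the opening and the grip force at its end, in the units of the state.
- status.observe(): the state, without advancing time (a new reading comes with each control period).
- viewer.read_camera(name): name is "side" or "top" or "wrist"; returns a dict with "color" (480x640x3 uint8, red, green, blue), "mtx" (3x3 intrinsics, pixels), "distortion" ([k1, k2, p1, p2, k3] as OpenCV has them; the pictures are not rectified), "camera_from_world" (4x4, takes a point from world to camera coordinates). Camera axes: x right, y up, looking along -z (the intrinsics and any distortion apply to the point x, -y, -z); pixel columns grow to the right and rows downward; lengths in mm; the calibration is good to about 2 mm. A picture is of the moment at which its call begins. There is no depth.
- job_done(): hands the job in; it is judged then, once.
Trained networks look in a picture, given as the dict that the camera call returned (one of the last four; its "shot" number tells which), for a name from the list of things; names that differ only in an ending like _2 or _b are one class to them, and where a whole thing is asked for, a point or a joint stands for the part that bears it (a point fixed in the world has none). Each returns a list of dicts, best first, with "conf" (0 to 1); they miss things now and then, are a little off and sometimes report something else, mostly with a low value. They report only what shows in the picture. A call takes as long as a camera call. They do not tell look-alikes from the thing itself.
- models.recognise(picture, label): "bbox" ([left, top, right, bottom] in pixels, round what is visible of it).
- models.silhouettes(picture, label): "mask" (480x640 bool, what is visible of it) and "bbox" ([left, top, right, bottom] in pixels, round what is visible of it).
The state is a dict: "t": time; "qpos": joint angles; "qd": joint speeds; "effort": joint torques, N m; "eef_pos": TCP position; "tcp_rot": TCP orientation; "ft_force": force on the tool from outside, world axes, zero at the start; "torque": the same for the moment, N m; "width": opening from 0.0 (shut) to 1.0 (fully open); "grasp_force": force on a finger pad.
Only numpy, scipy, OpenCV 4.12 (cv2) and the standard library are available. Lean on these libraries where they do the work, as an engineer would, in place of code of your own. Each camera call takes 0.05 s, during which the arm holds its last target. There are 200 camera calls.

TASK

Lower the squat white screw-cap bottle into the bench bath so that it stands upright on the tank floor beside the jar, with the lid closed again over it. To get in, lift the heavy lid off by its bar handle and lay it on the white pad: rest one edge on the pad first with the lid tipped up about 30 degrees, pause briefly, then ease it down flat and let go, never letting it slam there or on the bath. Leave the rest of the bench as it is.

Things in the scene. Friction and masses are not known exactly. Their poses are not given: they have to be found in the camera images.
- bath: White-cased fixed bench bath, 200 (x) x 225 (y) x 160 mm high, to the left or the right of the robot's middle, turned by up to 0.3 rad. Origin: centre of its underside, on the bench. Its -x side is the front with a flat control panel, z up. The flat steel deck at 160 mm has a rectangular opening 130 (x) x 155 (y) mm in its middle, with straight tank walls below.
- tank (a point): Centre of the flat tank floor, 55 mm above the bench, 105 mm below the deck; axes as the bath's. Tank 130 (x) x 155 (y) mm inside. A jar stands in the half towards the bath's -y; the half towards +y is free (a good spot is x 0, y +36 mm).
- rim (a point): Centre of the tank opening at deck height, 160 mm above the bench; axes as the bath's. The closed lid's origin lies here.
- lid: Flat heavy steel lid (0.63 to 0.9 kg), 160 (x) x 185 (y) x 12 mm thick, loose, at first closed on the bath, centred and square to it within 4 mm and 0.04 rad. Origin: centre of its flat underside; z up through the handle. It has no lip: it just rests on the deck, overlapping the opening by 15 mm all round. The mass centre is below the middle of the handle.
- lid_grip (a point): Middle of the lid's black bar handle, 45 mm above the lid's underside. The bar is square in section, 16 x 16 mm, 104 mm long along the lid's y, with 26 mm of clear height below it between two 10 mm posts 84 mm apart: grip it across x, fingers square to the lid, so the tool tilts with the lid.
- lid_near (a point): Middle of the lid's bottom edge at its -x side (80 mm from the origin), nearest the robot at the start; axes as the lid's.
- lid_far (a point): Middle of the lid's bottom edge at its +x side (80 mm from the origin).
- lid_left (a point): Middle of the lid's bottom edge at its +y side (92.5 mm from the origin).
- lid_right (a point): Middle of the lid's bottom edge at its -y side (92.5 mm from the origin).
- pad: White absorbent pad fixed flat on the bench on the other side from the bath, 230 (x) x 270 (y) x 3 mm, turned by up to 0.3 rad. Origin: centre of its underside on the bench; the lid is laid on its top, 3 mm above the bench, roughly central.
- bottle: Squat white plastic bottle standing on the bench between bath and pad, 58 mm across, 96 mm high, 0.11 to 0.22 kg. The screw cap is 40 mm across and 20 mm high with 8 mm of neck below it, then a sloping shoulder. Origin: centre of its underside.
- jar: Glass jar with steel cap, 56 mm across, 75 mm high, standing in the -y half of the tank, hidden under the lid at the start. It may be nudged but must stay standing. Origin: centre of its underside.
- dish: shallow round glass dish, 96 mm across, 18 mm high, low on the bench between the robot and the bottle. A bystander to leave alone.
- beaker: glass beaker, 72 mm across, 95 mm high, at the back of the bench. A bystander to leave alone.
- reagent: tall brown glass bottle with black cap, 64 mm across, 165 mm high, at the back of the bench. A bystander to leave alone.
- tape: roll of tape lying flat, 92 mm across, 24 mm high, at the back of the bench. A bystander to leave alone.
- spatula: thin double-ended steel laboratory spatula, 180 mm long, 5 mm high, lying flat on the bench behind the bottle. A bystander to leave alone.
Things that resemble listed ones, but are neither listed nor needed, are in the scene too. Leave any purple or yellow look-alike of the bottle alone.

How it is judged:
By the outcome, as a careful person would: the job done as asked, in the order asked, and still so for the second after the job is handed in, with the robot touching nothing.
It also fails if it takes over 72 s, if anything falls off the work surface, if the arm or the gripper's body presses on something with over 40 N, if the wrist force passes 120 N, or if a joint passes its speed limit or range.

## Working session

There is one attempt and no reset: what is moved stays moved. The work goes in short steps, Python scripts to look and compute and a tool call to move; the robot and the scene stay as the last step left them, time stands still between calls to the robot, and variables do not carry over. Pictures are saved under pics/ and viewed, at most 10 in all, crops included, and the job is handed in when it is done.

Besides the shell and the picture viewer there is one more tool, called after "Call:" as name([rows], argument=value, ...), one row to a line, values as JSON. carry_out: Moves the arm, as the interface text tells. Its arguments: {"type":"object","properties":{"moves":{"type":"array","items":{"type":"object","properties":{"dx":{"type":"number"},"dy":{"type":"number"},"dz":{"type":"number"},"ax":{"type":"number"},"ay":{"type":"number"},"az":{"type":"number"},"hand":{"type":"number"}}}}},"required":["moves"]}

```bash
mkdir -p pics; ls
python3 - <<'E'
from plant import status, viewer, models, robot
import cv2,numpy as np
s=status.observe();print(s)
ims=[]
for n in ["top","side"]:
    p=viewer.read_camera(n);ims.append(p["color"])
    print(n,p["mtx"].tolist(),p["distortion"],p["camera_from_world"].round(3).tolist())
    for l in ["bath","lid","lid_grip","pad","bottle"]:
        for d in models.silhouettes(p,l)[:4]:
            ys,xs=np.nonzero(d["mask"]);print(l,round(d["conf"],2),[int(v) for v in d["bbox"]],xs.mean().round(1),ys.mean().round(1))
    cv2.imwrite(f"pics/{n}0.png",p["color"][:,:,::-1])
E
```

```text
pics
{'t': 0.0, 'qpos': array([ 1.21958883e+00,  1.31172304e-01,  1.48926722e+00, -1.63041881e-06,
        1.52302274e+00, -8.53891354e-02]), 'qd': array([ 5.22629685e-04,  2.35546852e-03,  1.47426857e-03, -6.42284257e-04,
       -4.52658192e-05, -2.92407637e-03]), 'effort': array([ 3.19805906e-03, -5.59861171e+01, -4.91757166e+01,  7.68721453e-02,
        3.62019183e-02, -1.84240221e-04]), 'eef_pos': array([157.40199396, 578.41524978, 231.58741206]), 'tcp_rot': array([ 1.32518125e-01,  9.91180141e-01, -9.12798393e-04, -2.01655063e-04]), 'ft_force': array([-0.3509984 ,  0.01438303,  0.57685441]), 'torque': array([-0.01733877, -0.01409165, -0.00647866]), 'grasp_force': 0.0, 'width': 1.0033361986316085}
top [[511.8618802639347, 0.0, 317.9523947753347], [0.0, 511.8618802639347, 239.04689093330413], [0.0, 0.0, 1.0]] [0.0242045 0.        0.        0.        0.       ] [[0.029, -0.999, -0.018, -16.04], [0.996, 0.027, 0.089, -630.126], [-0.089, -0.02, 0.996, -1118.523], [0.0, 0.0, 0.0, 1.0]]
bath 0.56 [405, 241, 551, 372] 466.8 304.8
lid 0.61 [429, 256, 541, 360] 484.4 306.5
lid 0.28 [304, 
[... 336 characters left out ...]
9
side [[581.8188562922767, 0.0, 309.5150804944022], [0.0, 581.8188562922767, 236.62809645405096], [0.0, 0.0, 1.0]] [-0.01901469  0.          0.          0.          0.        ] [[0.837, -0.547, -0.017, -496.017], [0.404, 0.597, 0.693, -327.471], [-0.369, -0.586, 0.721, -1190.085], [0.0, 0.0, 0.0, 1.0]]
bath 0.95 [292, 292, 439, 454] 361.3 391.7
lid 0.73 [302, 296, 423, 405] 362.4 352.2
lid_grip 0.72 [306, 298, 425, 404] 362.3 352.3
pad 0.62 [178, 174, 292, 266] 234.0 217.1
pad 0.51 [304, 299, 425, 404] 362.4 352.5
bottle 0.96 [303, 215, 330, 255] 316.0 236.0
bottle 0.81 [287, 247, 311, 293] 299.3 270.9
bottle 0.77 [328, 240, 353, 282] 341.0 262.3
bottle 0.45 [308, 298, 425, 407] 362.5 352.5
```

View pics/top0.png

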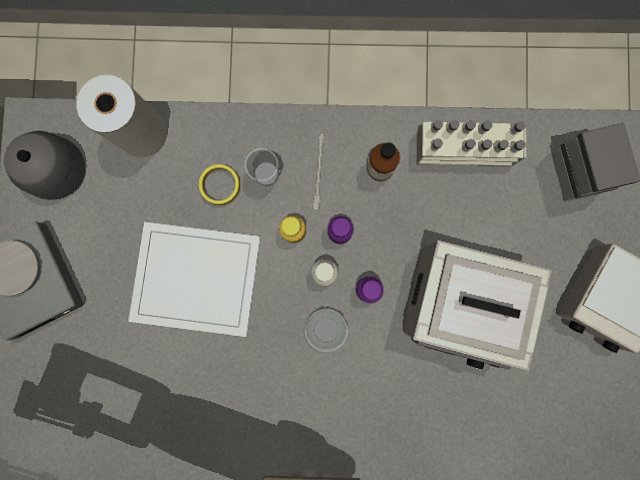

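View pics/side0.png

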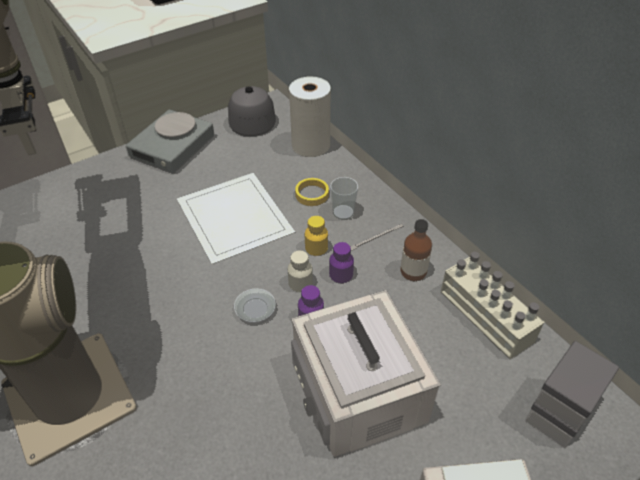

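The bath with its lid is on the right (handle at about (490,304) in top and (363,338) in side). The pad is on the left at (194,279) in top. The white bottle is at (324,271) in top and (300,270) in side, with purple look-alikes at (340,230) and (370,290) and a yellow one at (292,229).

```bash
cat > h.py <<'E'
import numpy as np, cv2
from scipy.spatial.transform import Rotation as R
def rays(p,uv):
    uv=np.asarray(uv,float).reshape(-1,1,2)
    n=cv2.undistortPoints(uv,np.array(p["mtx"]),np.array(p["distortion"],float)).reshape(-1,2)
    T=np.array(p["camera_from_world"]);d=np.c_[n[:,0],-n[:,1],-np.ones(len(n))]@T[:3,:3]
    return -T[:3,:3].T@T[:3,3],d
def plane(p,uv,z):
    c,d=rays(p,uv);return c+d*((z-c[2])/d[:,2])[:,None]
def tri(obs): # [(pic,uv)]
    A=np.zeros((3,3));b=np.zeros(3)
    for p,uv in obs:
        c,d=rays(p,uv);d=d[0]/np.linalg.norm(d[0]);M=np.eye(3)-np.outer(d,d);A+=M;b+=M@c
    x=np.linalg.solve(A,b);return x
def proj(p,X):
    T=np.array(p["camera_from_world"]);c=np.atleast_2d(X)@T[:3,:3].T+T[:3,3];c=c*[1,-1,-1]
    return cv2.projectPoints(c,np.zeros(3),np.zeros(3),np.array(p["mtx"]),np.array(p["distortion"],float))[0].reshape(-1,2)
def rect(mask):
    cs=cv2.findContours(mask.astype(np.uint8),cv2.RETR_EXTERNAL,cv2.CHAIN_APPROX_NONE)[0]
    h=cv2.convexHull(max(cs,key=cv2.contourArea));
    for e in range(2,30):
        a=cv2.approxPolyDP(h,e,True)
        if len(a)<=4:break
    return a.reshape(-1,2)
def big(m):
    n,l,s,c=cv2.connectedComponentsWithStats(m.astype(np.uint8));return l==1+np.argmax(s[1:,4])
E
python3 - <<'E'
from h import *
from plant import viewer,models
P={n:viewer.read_camera(n) for n in ["top","side"]}
hc={}
for n,p in P.items():
    sil=lambda l:models.silhouettes(p,l)
    hsv=cv2.cvtColor(p["color"],cv2.COLOR_RGB2HSV)
    L=[d for d in sil("lid") if d["conf"]>.5][0]["mask"]
    x0,y0,x1,y1=cv2.boundingRect(L.astype(np.uint8)); 
    box=np.zeros(L.shape,bool);box[y0+8:y0+y1-8,x0+8:x0+x1-8]=1
    H=big(cv2.erode(box.astype(np.uint8),np.ones((9,9))).astype(bool)&(hsv[...,2]<70))
    r=cv2.minAreaRect(np.argwhere(H)[:,::-1].astype(np.float32));print(n,"handle",r);hc[n]=np.argwhere(H)[:,::-1].mean(0)
    print("handle rect @53",plane(p,cv2.boxPoints(r),213).round(0)[:,:2].tolist())
    print("lid",plane(p,rect(L),172).round(0)[:,:2].tolist(),rect(L).tolist())
    Pd=[d for d in sil("pad")][0]["mask"];q=rect(Pd);print("pad",plane(p,q,3).round(0)[:,:2].tolist(),q.tolist())
    for d in sil("bottle"):
        m=d["mask"];c=p["color"][m].mean(0);print("bottle",c.round(),d["bbox"],d["conf"])
    for l in ["dish","jar"]:
        for d in sil(l)[:1]:print(l,plane(p,[np.argwhere(d["mask"])[:,::-1].mean(0)],15).round(),d["conf"])
print("handle centre",tri([(P[n],hc[n]) for n in P]))
E
```

```text
top handle ((490.5293884277344, 306.8823547363281), (59.1786994934082, 8.246212005615234), 14.03624439239502)
handle rect @53 [[501.0, -269.0], [516.0, -273.0], [493.0, -377.0], [479.0, -373.0]]
lid [[593.0, -253.0], [554.0, -428.0], [404.0, -398.0], [439.0, -219.0]] [[447, 255], [539, 278], [524, 357], [429, 335]]
pad [[661.0, 404.0], [634.0, 140.0], [409.0, 160.0], [437.0, 424.0]] [[144, 222], [258, 237], [245, 336], [129, 320]]
bottle [170. 156.  70.] [277.8, 215.6, 307.9, 244.6] 0.9
bottle [ 92.  53. 105.] [325.6, 216.3, 353.2, 245.0] 0.86
bottle [ 92.  49. 107.] [354.6, 276.8, 381.6, 301.3] 0.77
bottle [171. 171. 153.] [313.2, 260.9, 337.5, 289.2] 0.62
dish [[428. -20.  15.]] 0.96Traceback (most recent call last):
  File "<stdin>", line 8, in <module>
IndexError: list index out of range
```

Run:
```python
import cv2,numpy as np
a=cv2.imread("pics/top0.png")[225:380,280:560];b=cv2.imread("pics/side0.png")[230:440,270:450]
a=cv2.resize(a,None,fx=1.8,fy=1.8,interpolation=2);b=cv2.resize(b,None,fx=1.6,fy=1.6)
c=np.zeros((max(a.shape[0],b.shape[0]),a.shape[1]+b.shape[1],3),np.uint8);c[:a.shape[0],:a.shape[1]]=a;c[:b.shape[0],a.shape[1]:]=b
cv2.imwrite("pics/crop.png",c);print(c.shape)
```

```text
(336, 792, 3)
```

View pics/crop.png

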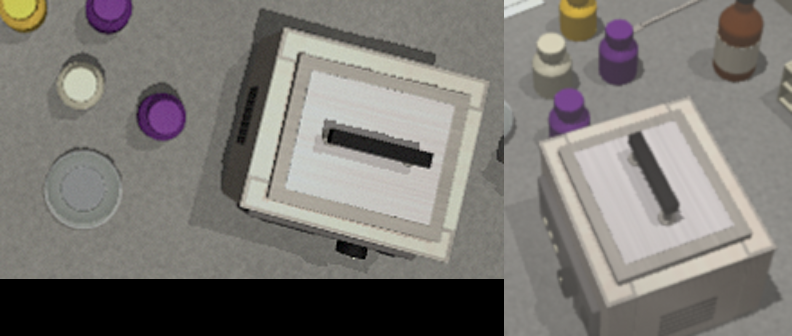

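```bash
cat >> h.py <<'E'
import json
def down(yaw,tilt=0): # tool y = thing's +x, tool x = thing's +y, z down; tilt>0: near (-x) edge low
    B=np.array([[0,1,0],[1,0,0],[0,0,-1.]])
    return R.from_euler('z',yaw)*R.from_euler('y',-tilt)*R.from_matrix(B)
def plan(wps,state=None):
    from plant import status
    s=status.observe();p=s["eef_pos"].copy();q=R.from_quat(s["tcp_rot"]);out=[]
    for pos,rot,hand,n in wps:
        pos=np.array(pos,float);
        for k in range(n,0,-1):
            w=(q.inv()*rot).as_rotvec()/k; d=q.inv().apply(pos-p)/k
            d=d.round(0 if np.linalg.norm(d)>8 else 1);w=w.round(3)
            out.append(dict(zip(["dx","dy","dz","ax","ay","az","hand"],[*map(float,d),*map(float,w),hand])))
            p=p+q.apply(d);q=q*R.from_rotvec(w)
    for i in range(0,len(out),5):print(json.dumps([{k:v for k,v in o.items() if v or k=="hand"} for o in out[i:i+5]]))
    print("end",p.round(1))
E
python3 - <<'E'
from h import *
from plant import viewer,models
P={n:viewer.read_camera(n) for n in ["top","side"]}
t,s=P["top"],P["side"]
def axes(q):
    c=q.mean(0);return c.round(1)
for p,q in((t,[(438,242),(551,269),(529,369),(413,341)]),(s,[(292,319),(383,296),(439,384),(336,421)])):
    X=plane(p,q,160)[:,:2];print("deck",X.round().tolist(),X.mean(0).round(1))
print("cap top",tri([(t,(325,271)),(s,(299.4,256))]))
print("handle c",tri([(t,(490.5,304)),(s,(363.5,337.5))]))
for n,p in P.items():
    hsv=cv2.cvtColor(p["color"],cv2.COLOR_RGB2HSV)
    u,v=np.round(proj(p,[497,-324,213])[0]).astype(int)
    m=np.zeros((480,640),bool);m[v-30:v+30,u-35:u+35]=1
    m=big(m&(hsv[...,2]<60));r=cv2.minAreaRect(np.argwhere(m)[:,::-1].astype(np.float32));c=np.argwhere(m)[:,::-1].mean(0)
    print(n,r,c,plane(p,[c],209).round(1)); P[n]["c"]=c
print("handle",tri([(p,p["c"]) for p in P.values()]))
for l,pp in (("pad",s),):
    d=models.silhouettes(pp,l)[0];print(plane(pp,rect(d["mask"]),3).round()[:,:2].tolist())
plan([((480,60,330),down(-.3),93,6),((497,-324,330),down(-.213),93,6)])
E
```

```text
deck [[619.0, -238.0], [572.0, -456.0], [380.0, -412.0], [425.0, -191.0]] [ 499.2 -324.2]
deck [[429.0, -193.0], [609.0, -247.0], [570.0, -455.0], [380.0, -412.0]] [ 496.9 -326.6]
cap top [557.05569987 -16.4103404   98.81597703]
handle c [ 500.85785632 -325.71234144  201.77482694]
top ((490.4412536621094, 306.7353210449219), (58.9361572265625, 8.00367546081543), 14.03624439239502) [490.59660297 306.67303609] [[ 497.5 -324.5  209. ]]
side ((350.3999938964844, 321.2000427246094), (12.649109840393066, 1.2649108171463013), 71.56504821777344) [350.46153846 321.        ] [[ 497.9 -287.   209. ]]
handle [ 491.01831642 -309.3868009   242.44298043]
[[660.0, 399.0], [634.0, 136.0], [409.0, 163.0], [437.0, 422.0]]
[{"dx": -75.0, "dy": -69.0, "dz": -16.0, "az": 0.268, "hand": 93}, {"dx": -90.0, "dy": -47.0, "dz": -16.0, "az": 0.267, "hand": 93}, {"dx": -100.0, "dy": -22.0, "dz": -16.0, "az": 0.268, "hand": 93}, {"dx": -102.0, "dy": 5.0, "dz": -16.0, "az": 0.267, "hand": 93}, {"dx": -96.0, "dy": 32.0, "dz": -17.0, "az": 0.268, "hand": 93}]
[{"dx": -85.0, "dy": 57.0, "dz": -16.0, "az": 0.267, "hand": 93}, {"dx": -60.0, "dy": 22.0, "az": -0.014, "hand": 93}, {"dx": -61.0, "dy": 21.0, "az": -0.015, "hand": 93}, {"dx": -61.0, "dy": 20.0, "az": -0.014, "hand": 93}, {"dx": -61.0, "dy": 19.0, "az": -0.015, "hand": 93}]
[{"dx": -61.0, "dy": 18.0, "az": -0.014, "hand": 93}, {"dx": -62.0, "dy": 16.0, "az": -0.015, "hand": 93}]
end [ 496.8 -324.2  329.7]
```

Run:
```python
from h import *
plan([((450,250,330),down(.6),93,8),((530,-15,330),down(-.213),93,6)])
```

```text
[{"dx": -46.0, "dy": -30.0, "dz": -12.0, "az": 0.088, "hand": 93}, {"dx": -49.0, "dy": -26.0, "dz": -12.0, "az": 0.088, "hand": 93}, {"dx": -51.0, "dy": -22.0, "dz": -12.0, "az": 0.088, "hand": 93}, {"dx": -52.0, "dy": -17.0, "dz": -12.0, "az": 0.088, "hand": 93}, {"dx": -53.0, "dy": -12.0, "dz": -12.0, "az": 0.088, "hand": 93}]
[{"dx": -55.0, "dy": -8.0, "dz": -12.0, "az": 0.088, "hand": 93}, {"dx": -55.0, "dy": -3.0, "dz": -13.0, "az": 0.089, "hand": 93}, {"dx": -54.0, "dy": 3.0, "dz": -12.0, "az": 0.088, "hand": 93}, {"dx": -44.0, "dy": -14.0, "az": 0.136, "hand": 93}, {"dx": -46.0, "dy": -8.0, "az": 0.135, "hand": 93}]
[{"dx": -46.0, "dy": -2.0, "az": 0.136, "hand": 93}, {"dx": -46.0, "dy": 5.0, "az": 0.135, "hand": 93}, {"dx": -45.0, "dy": 11.0, "az": 0.136, "hand": 93}, {"dx": -43.0, "dy": 16.0, "az": 0.135, "hand": 93}]
end [529.6 -15.2 329.6]
```

Call:
carry_out([
  {"dx":-46,"dy":-30,"dz":-12,"az":0.088,"hand":93},
  {"dx":-49,"dy":-26,"dz":-12,"az":0.088,"hand":93},
  {"dx":-51,"dy":-22,"dz":-12,"az":0.088,"hand":93},
  {"dx":-52,"dy":-17,"dz":-12,"az":0.088,"hand":93},
  {"dx":-53,"dy":-12,"dz":-12,"az":0.088,"hand":93},
])

```text
validation failed for argument at $.mo...
```

Call:
carry_out([
  {"dx":-55,"dy":-8,"dz":-12,"az":0.088,"hand":93},
  {"dx":-55,"dy":-3,"dz":-13,"az":0.089,"hand":93},
  {"dx":-54,"dy":3,"dz":-12,"az":0.088,"hand":93},
  {"dx":-44,"dy":-14,"az":0.136,"hand":93},
  {"dx":-46,"dy":-8,"az":0.135,"hand":93},
])

```text
validation failed for argument at $.mo...
```

Call:
carry_out([
  {"dx":-46,"dy":-2,"az":0.136,"hand":93},
  {"dx":-46,"dy":5,"az":0.135,"hand":93},
  {"dx":-45,"dy":11,"az":0.136,"hand":93},
  {"dx":-43,"dy":16,"az":0.135,"hand":93},
])

```text
validation failed for argument at $.mo...
```

Run:
```python
from h import *
from plant import viewer,models,status
s=status.observe();print(s["t"],s["eef_pos"],R.from_quat(s["tcp_rot"]).as_matrix().round(3).tolist())
p=viewer.read_camera("wrist");cv2.imwrite("pics/w1.png",p["color"][:,:,::-1])
T=p["camera_from_world"];print((-T[:3,:3].T@T[:3,3]).round())
for d in models.silhouettes(p,"bottle"):
    c,r=cv2.minEnclosingCircle(np.argwhere(d["mask"])[:,::-1].astype(np.float32));print(d["conf"],d["bbox"],p["color"][d["mask"]].mean(0).round(),c)
print(proj(p,[557,-16.4,96]))
```

```text
1.15 [157.58964032 578.92041652 232.60051839] [[-0.965, 0.263, -0.0], [0.263, 0.965, -0.0], [-0.0, -0.0, -1.0]]
[ 89. 597. 384.]
0.32 [248.6, 472.2, 259.0, 474.3] [113. 111. 103.] (254.0, 473.5)
[[-38.84090026 639.72060648]]
```

Call:
carry_out([
  {"dx":-46,"dy":-30,"dz":-12,"ax":0,"ay":0,"az":0.088,"hand":93},
  {"dx":-49,"dy":-26,"dz":-12,"ax":0,"ay":0,"az":0.088,"hand":93},
  {"dx":-51,"dy":-22,"dz":-12,"ax":0,"ay":0,"az":0.088,"hand":93},
  {"dx":-52,"dy":-17,"dz":-12,"ax":0,"ay":0,"az":0.088,"hand":93},
  {"dx":-53,"dy":-12,"dz":-12,"ax":0,"ay":0,"az":0.088,"hand":93},
])

```text
t: 1.88
eef_pos: [341.2, 372.0, 293.2]
tcp_rot: [0.347, 0.938, 0.0, 0.0]
ft_force: [0.6, 0.6, 0.3]
width: 0.999
grasp_force: 0.0
```

Call:
carry_out([
  {"dx":-55,"dy":-8,"dz":-12,"ax":0,"ay":0,"az":0.088,"hand":93},
  {"dx":-55,"dy":-3,"dz":-13,"ax":0,"ay":0,"az":0.089,"hand":93},
  {"dx":-54,"dy":3,"dz":-12,"ax":0,"ay":0,"az":0.088,"hand":93},
  {"dx":-44,"dy":-14,"dz":0,"ax":0,"ay":0,"az":0.136,"hand":93},
  {"dx":-46,"dy":-8,"dz":0,"ax":0,"ay":0,"az":0.135,"hand":93},
])

```text
t: 2.5
eef_pos: [477.3, 160.1, 329.9]
tcp_rot: [0.584, 0.812, 0.0, 0.0]
ft_force: [0.5, 0.8, -0.2]
width: 0.998
grasp_force: 0.0
```

Call:
carry_out([
  {"dx":-46,"dy":-2,"dz":0,"ax":0,"ay":0,"az":0.136,"hand":93},
  {"dx":-46,"dy":5,"dz":0,"ax":0,"ay":0,"az":0.135,"hand":93},
  {"dx":-45,"dy":11,"dz":0,"ax":0,"ay":0,"az":0.136,"hand":93},
  {"dx":-43,"dy":16,"dz":0,"ax":0,"ay":0,"az":0.135,"hand":93},
])

```text
t: 3.0
eef_pos: [529.9, -16.7, 329.8]
tcp_rot: [0.78, 0.626, 0.0, 0.0]
ft_force: [0.3, -0.1, 0.6]
width: 1.0
grasp_force: 0.0
```

```bash
sed -i 's/ if v or k=="hand"//' h.py
python3 - <<'E'
from h import *
from plant import viewer,models,status
s=status.observe();print(s["t"],s["eef_pos"])
p=viewer.read_camera("wrist");cv2.imwrite("pics/w1.png",p["color"][:,:,::-1])
T=p["camera_from_world"];print((-T[:3,:3].T@T[:3,3]).round())
for d in models.silhouettes(p,"bottle"):
    c,r=cv2.minEnclosingCircle(np.argwhere(d["mask"])[:,::-1].astype(np.float32));print(d["conf"],d["bbox"],p["color"][d["mask"]].mean(0).round(),c)
print(proj(p,[557,-16.4,96]))
plan([((497.5,-324.5,300),down(-.213),93,6)])
E
```

```text
3.0 [529.86259105 -16.70973254 329.76078588]
[546.  53. 481.]
0.94 [322.0, 158.8, 378.4, 216.8] [131. 128. 115.] (349.67840576171875, 189.2826690673828)
0.93 [392.1, 68.0, 460.6, 130.1] [184. 167.  69.] (427.0, 98.5)
0.72 [305.8, 248.4, 363.8, 319.0] [ 91.  49. 107.] (337.5, 284.1285705566406)
0.65 [412.1, 169.1, 478.7, 228.2] [67. 38. 78.] (443.862060546875, 201.70689392089844)
[[352.870525   198.99545825]]
[{"dx": -51.0, "dy": 6.0, "dz": 5.0, "ax": -0.0, "ay": 0.0, "az": -0.001, "hand": 93}, {"dx": -51.0, "dy": 6.0, "dz": 5.0, "ax": -0.0, "ay": 0.0, "az": -0.001, "hand": 93}, {"dx": -51.0, "dy": 6.0, "dz": 5.0, "ax": -0.0, "ay": 0.0, "az": -0.001, "hand": 93}, {"dx": -51.0, "dy": 5.0, "dz": 5.0, "ax": -0.0, "ay": 0.0, "az": -0.002, "hand": 93}, {"dx": -51.0, "dy": 6.0, "dz": 5.0, "ax": -0.0, "ay": 0.001, "az": -0.001, "hand": 93}]
[{"dx": -50.0, "dy": 5.0, "dz": 5.0, "ax": -0.0, "ay": 0.0, "az": -0.002, "hand": 93}]
end [ 497.4 -324.2  299.6]
```

View pics/w1.png

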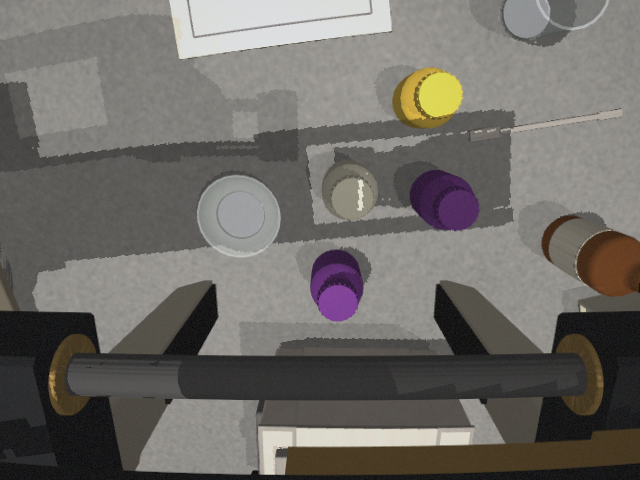

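The wrist view shows the white bottle, its cap at about (353,195) against a predicted (353,199), with the purple one below it at (337,285). This confirms the bottle to a few mm. On to the lid.

Call:
carry_out([
  {"dx":-51,"dy":6,"dz":5,"ax":0,"ay":0,"az":-0.001,"hand":93},
  {"dx":-51,"dy":6,"dz":5,"ax":0,"ay":0,"az":-0.001,"hand":93},
  {"dx":-51,"dy":6,"dz":5,"ax":0,"ay":0,"az":-0.001,"hand":93},
  {"dx":-51,"dy":5,"dz":5,"ax":0,"ay":0,"az":-0.002,"hand":93},
  {"dx":-51,"dy":6,"dz":5,"ax":0,"ay":0,"az":-0.001,"hand":60},
])

```text
t: 3.72
eef_pos: [504.5, -271.4, 304.7]
tcp_rot: [0.776, 0.631, 0.0, 0.0]
ft_force: [0.5, -0.7, -0.0]
width: 0.932
grasp_force: 0.0
```

Call:
carry_out([
  {"dx":-50,"dy":5,"dz":5,"ax":0,"ay":0,"az":-0.002,"hand":60},
  {"dx":0,"dy":0,"dz":0,"ax":0,"ay":0,"az":0,"hand":60},
])

```text
t: 3.98
eef_pos: [498.2, -322.8, 298.5]
tcp_rot: [0.777, 0.63, -0.0, -0.001]
ft_force: [0.5, 0.4, 0.7]
width: 0.725
grasp_force: 0.0
```

Run:
```python
from h import *
from plant import viewer,models,status
s=status.observe();print(s["t"],s["eef_pos"],s["width"])
p=viewer.read_camera("wrist");im=p["color"].copy()
a=-.213;c,sn=np.cos(a),np.sin(a);M=np.array([[c,-sn],[sn,c]])
def W(pts,z):return np.c_[np.array(pts)@M.T+[497.5,-324.5],np.full(len(pts),z)]
for pts,z,col in(([(-8,-52),(8,-52),(8,52),(-8,52)],213,(255,0,0)),([(-80,-92.5),(80,-92.5),(80,92.5),(-80,92.5)],172,(0,255,0)),([(-100,-112.5),(100,-112.5),(100,112.5),(-100,112.5)],160,(0,0,255))):
    cv2.polylines(im,[proj(p,W(pts,z)).round().astype(np.int32)],True,col,1)
cv2.imwrite("pics/w2.png",im[:,:,::-1])
```

```text
3.975 [ 498.18045035 -322.82445109  298.46740474] 0.7251805582425498
```

View pics/w2.png

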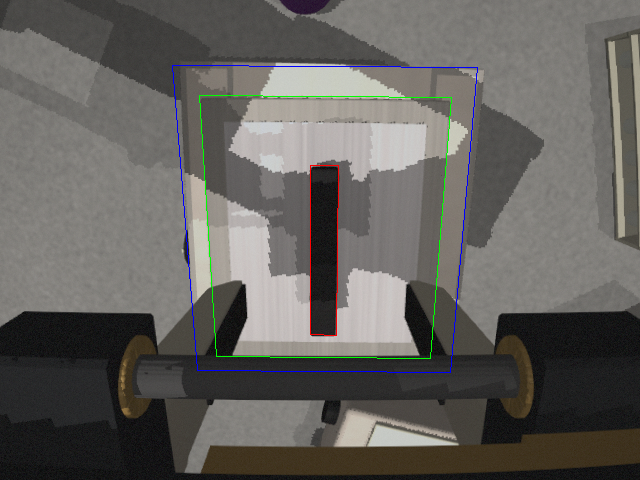

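The overlays match: handle at (324,250), and the lid and deck outlines agree within a few mm. Now I'll lower and grip.

Run:
```python
from h import *
plan([((497.5,-324.5,225),down(-.213),50,2),((497.5,-324.5,201),down(-.213),50,2)])
```

```text
[{"dx": -2.0, "dy": -0.0, "dz": 37.0, "ax": -0.001, "ay": -0.0, "az": 0.003, "hand": 50}, {"dx": -2.0, "dy": -1.0, "dz": 37.0, "ax": -0.0, "ay": -0.001, "az": 0.004, "hand": 50}, {"dx": 0.0, "dy": 0.0, "dz": 12.0, "ax": -0.0, "ay": 0.0, "az": -0.0, "hand": 50}, {"dx": 0.0, "dy": 0.0, "dz": 12.0, "ax": -0.0, "ay": 0.0, "az": -0.0, "hand": 50}]
end [ 497.  -324.8  201. ]
```

Call:
carry_out([
  {"dx":-1,"dy":0,"dz":37,"ax":0,"ay":0,"az":0.002,"hand":50},
  {"dx":0,"dy":0,"dz":37,"ax":0,"ay":0,"az":0.002,"hand":50},
  {"dx":0,"dy":0,"dz":12,"ax":0,"ay":0,"az":0,"hand":50},
  {"dx":0,"dy":0,"dz":12,"ax":0,"ay":0,"az":0,"hand":50},
  {"dx":0,"dy":0,"dz":0,"ax":0,"ay":0,"az":0,"hand":0},
])

```text
t: 4.65
eef_pos: [499.3, -321.1, 201.9]
tcp_rot: [0.777, 0.63, 0.0, 0.0]
ft_force: [0.2, 0.5, -0.0]
width: 0.476
grasp_force: 0.0
```

Call:
carry_out([
  {"dx":0,"dy":0,"dz":0,"ax":0,"ay":0,"az":0,"hand":0},
  {"dx":0,"dy":0,"dz":0,"ax":0,"ay":0,"az":0,"hand":0},
  {"dx":0,"dy":0,"dz":0,"ax":0,"ay":0,"az":0,"hand":0},
  {"dx":0,"dy":0,"dz":0,"ax":0,"ay":0,"az":0,"hand":0},
  {"dx":0,"dy":0,"dz":0,"ax":0,"ay":0,"az":0,"hand":0},
])

```text
t: 5.28
eef_pos: [498.8, -321.8, 202.5]
tcp_rot: [0.777, 0.629, -0.0, 0.0]
ft_force: [-5.0, 1.0, 5.7]
width: 0.166
grasp_force: 30.0
```

```bash
cat >> h.py <<'E'
PAD=(535.,282.,-.102);HZ=42.5
def edge(tilt,z,pad=PAD): # TCP pose with the lid's near edge over the pad at height z
    rl=R.from_euler('z',pad[2])*R.from_euler('y',-tilt)
    e=np.array([pad[0],pad[1],0])+R.from_euler('z',pad[2]).apply([-80,0,0])+[0,0,z]
    return e+rl.apply([80,0,HZ]),down(pad[2],tilt)
E
python3 - <<'E'
from h import *
p,r=edge(.524,60);print(p)
plan([((499,-322,212),down(-.209),0,2),((499,-322,305),down(-.209),0,3),((520,60,305),down(-.15),0,10),(p,r,0,10)])
E
```

```text
[503.16752539 285.25821976 136.8253451 ]
[{"dx": -0.1, "dy": 0.1, "dz": -4.8, "ax": 0.0, "ay": 0.0, "az": -0.0, "hand": 0}, {"dx": -0.0, "dy": 0.2, "dz": -4.7, "ax": 0.0, "ay": 0.001, "az": -0.0, "hand": 0}, {"dx": 0.0, "dy": -0.0, "dz": -31.0, "ax": 0.0, "ay": -0.0, "az": -0.0, "hand": 0}, {"dx": 0.0, "dy": -0.0, "dz": -31.0, "ax": 0.0, "ay": -0.0, "az": -0.0, "hand": 0}, {"dx": 0.0, "dy": -0.0, "dz": -31.0, "ax": 0.0, "ay": -0.0, "az": -0.0, "hand": 0}]
[{"dx": 38.0, "dy": -6.0, "dz": 0.0, "ax": 0.0, "ay": -0.0, "az": -0.006, "hand": 0}, {"dx": 38.0, "dy": -6.0, "dz": 0.0, "ax": 0.0, "ay": -0.0, "az": -0.006, "hand": 0}, {"dx": 38.0, "dy": -5.0, "dz": 0.0, "ax": 0.0, "ay": -0.0, "az": -0.006, "hand": 0}, {"dx": 38.0, "dy": -5.0, "dz": 0.0, "ax": 0.0, "ay": -0.0, "az": -0.006, "hand": 0}, {"dx": 38.0, "dy": -5.0, "dz": 0.0, "ax": 0.0, "ay": -0.0, "az": -0.006, "hand": 0}]
[{"dx": 38.0, "dy": -5.0, "dz": 0.0, "ax": 0.0, "ay": -0.0, "az": -0.006, "hand": 0}, {"dx": 38.0, "dy": -5.0, "dz": 0.0, "ax": 0.0, "ay": -0.0, "az": -0.006, "hand": 0}, {"dx": 38.0, "dy": -4.0, "dz": 0.0, "ax": 0
[... 440 characters left out ...]
52, "ay": 0.001, "az": -0.005, "hand": 0}, {"dx": 22.0, "dy": -7.0, "dz": 16.0, "ax": -0.053, "ay": 0.001, "az": -0.005, "hand": 0}, {"dx": 22.0, "dy": -8.0, "dz": 16.0, "ax": -0.052, "ay": 0.001, "az": -0.005, "hand": 0}]
[{"dx": 22.0, "dy": -9.0, "dz": 15.0, "ax": -0.053, "ay": 0.001, "az": -0.004, "hand": 0}, {"dx": 22.0, "dy": -9.0, "dz": 15.0, "ax": -0.052, "ay": 0.001, "az": -0.005, "hand": 0}, {"dx": 22.0, "dy": -10.0, "dz": 14.0, "ax": -0.053, "ay": 0.002, "az": -0.004, "hand": 0}, {"dx": 23.0, "dy": -11.0, "dz": 13.0, "ax": -0.052, "ay": 0.001, "az": -0.005, "hand": 0}, {"dx": 22.0, "dy": -11.0, "dz": 13.0, "ax": -0.053, "ay": 0.002, "az": -0.004, "hand": 0}]
end [503.2 284.9 137. ]
```

Call:
carry_out([
  {"dx":0,"dy":0,"dz":-5,"ax":0,"ay":0,"az":0,"hand":0},
  {"dx":0,"dy":0,"dz":-5,"ax":0,"ay":0,"az":0,"hand":0},
  {"dx":0,"dy":0,"dz":-20,"ax":0,"ay":0,"az":0,"hand":0},
  {"dx":0,"dy":0,"dz":-35,"ax":0,"ay":0,"az":0,"hand":0},
  {"dx":0,"dy":0,"dz":-37,"ax":0,"ay":0,"az":0,"hand":0},
])

```text
t: 5.9
eef_pos: [498.9, -321.4, 305.5]
tcp_rot: [0.777, 0.63, 0.0, 0.0]
ft_force: [0.5, -0.3, -6.6]
width: 0.166
grasp_force: 30.0
```

Call:
carry_out([
  {"dx":25,"dy":-4,"dz":0,"ax":0,"ay":0,"az":-0.006,"hand":0},
  {"dx":38,"dy":-6,"dz":0,"ax":0,"ay":0,"az":-0.006,"hand":0},
  {"dx":42,"dy":-6,"dz":0,"ax":0,"ay":0,"az":-0.006,"hand":0},
  {"dx":42,"dy":-5,"dz":0,"ax":0,"ay":0,"az":-0.006,"hand":0},
  {"dx":42,"dy":-5,"dz":0,"ax":0,"ay":0,"az":-0.006,"hand":0},
])

```text
t: 6.52
eef_pos: [509.7, -128.7, 303.2]
tcp_rot: [0.767, 0.641, -0.0, -0.0]
ft_force: [1.0, 0.3, -6.6]
width: 0.17
grasp_force: 30.0
```

Call:
carry_out([
  {"dx":40,"dy":-5,"dz":0,"ax":0,"ay":0,"az":-0.006,"hand":0},
  {"dx":40,"dy":-5,"dz":0,"ax":0,"ay":0,"az":-0.006,"hand":0},
  {"dx":38,"dy":-4,"dz":0,"ax":0,"ay":0,"az":-0.006,"hand":0},
  {"dx":38,"dy":-4,"dz":0,"ax":0,"ay":0,"az":-0.006,"hand":0},
  {"dx":34,"dy":-4,"dz":0,"ax":0,"ay":0,"az":-0.005,"hand":0},
])

```text
t: 7.15
eef_pos: [519.4, 62.2, 303.3]
tcp_rot: [0.758, 0.653, -0.0, -0.0]
ft_force: [0.7, -0.4, -6.7]
width: 0.17
grasp_force: 30.0
```

Call:
carry_out([
  {"dx":22,"dy":-5,"dz":17,"ax":-0.052,"ay":0.001,"az":-0.005,"hand":0},
  {"dx":22,"dy":-6,"dz":17,"ax":-0.052,"ay":0.001,"az":-0.005,"hand":0},
  {"dx":22,"dy":-6,"dz":16,"ax":-0.052,"ay":0.001,"az":-0.005,"hand":0},
  {"dx":22,"dy":-7,"dz":16,"ax":-0.053,"ay":0.001,"az":-0.005,"hand":0},
  {"dx":22,"dy":-8,"dz":16,"ax":-0.052,"ay":0.001,"az":-0.005,"hand":0},
])

```text
t: 7.78
eef_pos: [511.1, 173.5, 217.7]
tcp_rot: [0.743, 0.656, 0.087, 0.097]
ft_force: [0.7, -0.2, -5.6]
width: 0.171
grasp_force: 30.0
```

Call:
carry_out([
  {"dx":22,"dy":-9,"dz":15,"ax":-0.053,"ay":0.001,"az":-0.004,"hand":0},
  {"dx":22,"dy":-9,"dz":15,"ax":-0.052,"ay":0.001,"az":-0.005,"hand":0},
  {"dx":22,"dy":-10,"dz":14,"ax":-0.053,"ay":0.002,"az":-0.004,"hand":0},
  {"dx":23,"dy":-11,"dz":13,"ax":-0.052,"ay":0.001,"az":-0.005,"hand":0},
  {"dx":22,"dy":-11,"dz":13,"ax":-0.053,"ay":0.002,"az":-0.004,"hand":0},
])

```text
t: 8.4
eef_pos: [502.0, 286.0, 134.2]
tcp_rot: [0.717, 0.648, 0.174, 0.192]
ft_force: [0.3, -1.2, -7.0]
width: 0.169
grasp_force: 30.0
```

Run:
```python
from h import *
from plant import viewer,status
s=status.observe();print(s["t"],s["eef_pos"],s["ft_force"],s["torque"])
q=R.from_quat(s["tcp_rot"]);B=down(0);rl=q*B.inv();print("lid rot",rl.as_euler('ZYX'), "edge",s["eef_pos"]+rl.apply([-80,0,-HZ]))
ps=[viewer.read_camera(n)["color"] for n in("top","side")]
im=np.hstack([cv2.resize(ps[0][190:370,80:320],None,fx=1.7,fy=1.7),cv2.resize(ps[1][120:300,140:340],None,fx=1.7,fy=1.7)])
cv2.imwrite("pics/l1.png",im[:,:,::-1]);print(im.shape)
p1,r1=edge(.524,8);p2,r2=edge(.524,3)
plan([(p1,r1,0,5),(p2,r2,0,5)])
```

```text
8.4 [501.99884612 286.03590191 134.19494422] [ 0.277082   -1.23871929 -7.03920811] [-0.01722702  0.96154154 -0.01477091]
lid rot [-1.01126878e-01 -5.23880296e-01  4.14742701e-05] edge [454.23389973 290.88452715  57.37534561]
(306, 748, 3)
[{"dx": -0.0, "dy": -4.0, "dz": 8.0, "ax": -0.001, "ay": 0.0, "az": 0.001, "hand": 0}, {"dx": -0.0, "dy": -4.0, "dz": 8.0, "ax": -0.001, "ay": 0.0, "az": 0.001, "hand": 0}, {"dx": -0.0, "dy": -4.0, "dz": 9.0, "ax": -0.001, "ay": 0.0, "az": 0.001, "hand": 0}, {"dx": -0.0, "dy": -4.0, "dz": 8.0, "ax": -0.001, "ay": 0.001, "az": 0.001, "hand": 0}, {"dx": -0.0, "dy": -4.0, "dz": 9.0, "ax": -0.001, "ay": 0.0, "az": 0.0, "hand": 0}]
[{"dx": -0.1, "dy": -0.5, "dz": 0.8, "ax": 0.0, "ay": 0.0, "az": 0.0, "hand": 0}, {"dx": -0.1, "dy": -0.5, "dz": 0.8, "ax": 0.0, "ay": 0.0, "az": 0.0, "hand": 0}, {"dx": -0.0, "dy": -0.5, "dz": 0.9, "ax": 0.0, "ay": 0.0, "az": 0.0, "hand": 0}, {"dx": -0.1, "dy": -0.4, "dz": 0.8, "ax": 0.0, "ay": 0.0, "az": 0.0, "hand": 0}, {"dx": -0.0, "dy": -0.5, "dz": 0.9, "ax": 0.0, "ay": 0.0, "az": 0.0, "hand": 0}]
end [503.2 285.3  79.8]
```

View pics/l1.png

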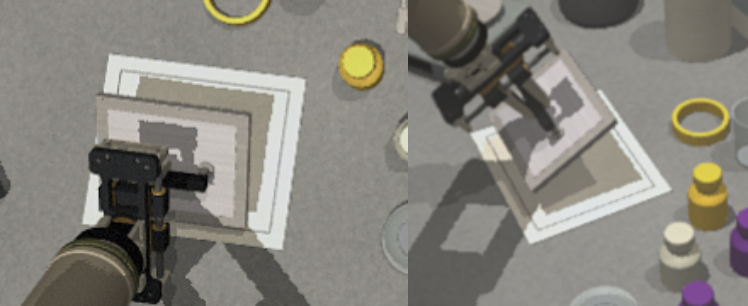

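The lid hangs tipped about 30° over the pad, slightly toward the pad's left at (175,160) in the top crop, with its near edge low. Lowering it.

Call:
carry_out([
  {"dx":0,"dy":-4,"dz":8,"ax":0,"ay":0,"az":0,"hand":0},
  {"dx":0,"dy":-4,"dz":8,"ax":0,"ay":0,"az":0,"hand":0},
  {"dx":0,"dy":-4,"dz":9,"ax":0,"ay":0,"az":0,"hand":0},
  {"dx":0,"dy":-4,"dz":8,"ax":0,"ay":0,"az":0,"hand":0},
  {"dx":0,"dy":-4,"dz":8,"ax":0,"ay":0,"az":0,"hand":0},
])

```text
t: 9.12
eef_pos: [507.0, 284.4, 89.3]
tcp_rot: [0.717, 0.647, 0.173, 0.192]
ft_force: [-0.8, -0.2, -6.7]
width: 0.17
grasp_force: 30.0
```

Call:
carry_out([
  {"dx":0,"dy":-0.5,"dz":0.8,"ax":0,"ay":0,"az":0,"hand":0},
  {"dx":0,"dy":-0.5,"dz":0.8,"ax":0,"ay":0,"az":0,"hand":0},
  {"dx":0,"dy":-0.5,"dz":0.8,"ax":0,"ay":0,"az":0,"hand":0},
  {"dx":0,"dy":0,"dz":0,"ax":0,"ay":0,"az":0,"hand":0},
])

```text
t: 9.62
eef_pos: [506.9, 284.9, 87.4]
tcp_rot: [0.717, 0.647, 0.174, 0.192]
ft_force: [-0.7, -0.4, -6.5]
width: 0.171
grasp_force: 30.0
```

Call:
carry_out([
  {"dx":0,"dy":-0.5,"dz":0.9,"ax":0,"ay":0,"az":0,"hand":0},
  {"dx":0,"dy":-0.5,"dz":0.9,"ax":0,"ay":0,"az":0,"hand":0},
  {"dx":0,"dy":-0.5,"dz":0.9,"ax":0,"ay":0,"az":0,"hand":0},
  {"dx":0,"dy":-0.5,"dz":0.9,"ax":0,"ay":0,"az":0,"hand":0},
  {"dx":0,"dy":-0.5,"dz":0.9,"ax":0,"ay":0,"az":0,"hand":0},
])

```text
t: 10.25
eef_pos: [506.9, 284.7, 81.8]
tcp_rot: [0.717, 0.647, 0.174, 0.192]
ft_force: [0.3, -0.3, -6.0]
width: 0.168
grasp_force: 30.0
```

Call:
carry_out([
  {"dx":0,"dy":-0.5,"dz":0.9,"ax":0,"ay":0,"az":0,"hand":0},
  {"dx":0,"dy":0,"dz":0,"ax":0,"ay":0,"az":0,"hand":0},
])

```text
t: 10.5
eef_pos: [506.8, 284.7, 80.8]
tcp_rot: [0.717, 0.647, 0.173, 0.192]
ft_force: [0.3, 0.1, -6.6]
width: 0.168
grasp_force: 30.0
```

Call:
carry_out([
  {"dx":0,"dy":-0.5,"dz":0.9,"ax":0,"ay":0,"az":0,"hand":0},
  {"dx":0,"dy":0,"dz":0,"ax":0,"ay":0,"az":0,"hand":0},
])

```text
t: 10.75
eef_pos: [507.1, 284.9, 80.1]
tcp_rot: [0.717, 0.647, 0.174, 0.192]
ft_force: [0.8, 0.4, -4.8]
width: 0.168
grasp_force: 30.0
```

Call:
carry_out([
  {"dx":0,"dy":-0.5,"dz":0.9,"ax":0,"ay":0,"az":0,"hand":0},
  {"dx":0,"dy":0,"dz":0,"ax":0,"ay":0,"az":0,"hand":0},
])

```text
t: 11.0
eef_pos: [507.4, 285.2, 79.5]
tcp_rot: [0.717, 0.647, 0.174, 0.192]
ft_force: [1.0, 0.6, -2.0]
width: 0.168
grasp_force: 30.0
```

Call:
carry_out([
  {"dx":0,"dy":0,"dz":0,"ax":0,"ay":0,"az":0,"hand":0},
  {"dx":0,"dy":0,"dz":0,"ax":0,"ay":0,"az":0,"hand":0},
  {"dx":0,"dy":0,"dz":0,"ax":0,"ay":0,"az":0,"hand":0},
  {"dx":0,"dy":0,"dz":0,"ax":0,"ay":0,"az":0,"hand":0},
])

```text
t: 11.5
eef_pos: [507.3, 285.0, 79.3]
tcp_rot: [0.717, 0.647, 0.174, 0.192]
ft_force: [1.3, 2.3, -1.4]
width: 0.168
grasp_force: 30.0
```

Run:
```python
from h import *
w=[]
for k in range(1,16):
    p,r=edge(.524*(1-k/15),2.8,(539.2,282,-.102));w.append((p,r,0,1))
plan(w)
```

```text
[{"dx": 0.2, "dy": 1.6, "dz": 2.6, "ax": 0.036, "ay": -0.001, "az": 0.0, "hand": 0}, {"dx": 0.0, "dy": 1.5, "dz": 2.8, "ax": 0.035, "ay": 0.0, "az": 0.0, "hand": 0}, {"dx": 0.0, "dy": 1.4, "dz": 2.8, "ax": 0.035, "ay": 0.0, "az": 0.0, "hand": 0}, {"dx": 0.0, "dy": 1.4, "dz": 2.9, "ax": 0.035, "ay": 0.0, "az": 0.0, "hand": 0}, {"dx": 0.0, "dy": 1.5, "dz": 2.8, "ax": 0.035, "ay": 0.0, "az": 0.0, "hand": 0}]
[{"dx": 0.0, "dy": 1.4, "dz": 2.8, "ax": 0.034, "ay": 0.0, "az": 0.0, "hand": 0}, {"dx": 0.0, "dy": 1.4, "dz": 2.8, "ax": 0.035, "ay": 0.0, "az": 0.0, "hand": 0}, {"dx": 0.0, "dy": 1.5, "dz": 2.8, "ax": 0.035, "ay": 0.0, "az": 0.0, "hand": 0}, {"dx": 0.1, "dy": 1.4, "dz": 2.9, "ax": 0.035, "ay": 0.0, "az": 0.0, "hand": 0}, {"dx": -0.0, "dy": 1.4, "dz": 2.8, "ax": 0.035, "ay": 0.0, "az": 0.0, "hand": 0}]
[{"dx": -0.0, "dy": 1.5, "dz": 2.8, "ax": 0.035, "ay": 0.001, "az": 0.0, "hand": 0}, {"dx": -0.0, "dy": 1.4, "dz": 2.8, "ax": 0.035, "ay": -0.0, "az": 0.0, "hand": 0}, {"dx": -0.1, "dy": 1.5, "dz": 2.8, "ax": 0.035, "ay": -0.0, "az": 0.0, "hand": 0}, {"dx": 0.0, "dy": 1.4, "dz": 2.9, "ax": 0.035, "ay": -0.0, "az": 0.0, "hand": 0}, {"dx": 0.0, "dy": 1.4, "dz": 2.8, "ax": 0.035, "ay": -0.0, "az": 0.0, "hand": 0}]
end [539.2 282.   45.3]
```

Call:
carry_out([
  {"dx":0,"dy":1.5,"dz":2.8,"ax":0.035,"ay":0,"az":0,"hand":0},
  {"dx":0,"dy":1.4,"dz":2.8,"ax":0.035,"ay":0,"az":0,"hand":0},
  {"dx":0,"dy":1.4,"dz":2.8,"ax":0.035,"ay":0,"az":0,"hand":0},
  {"dx":0,"dy":1.4,"dz":2.9,"ax":0.035,"ay":0,"az":0,"hand":0},
  {"dx":0,"dy":1.5,"dz":2.8,"ax":0.035,"ay":0,"az":0,"hand":0},
])

```text
t: 12.12
eef_pos: [519.6, 283.4, 69.3]
tcp_rot: [0.731, 0.66, 0.116, 0.129]
ft_force: [1.2, 2.4, -1.5]
width: 0.168
grasp_force: 30.0
```

Call:
carry_out([
  {"dx":0,"dy":1.4,"dz":2.8,"ax":0.035,"ay":0,"az":0,"hand":0},
  {"dx":0,"dy":1.4,"dz":2.8,"ax":0.035,"ay":0,"az":0,"hand":0},
  {"dx":0,"dy":1.4,"dz":2.8,"ax":0.035,"ay":0,"az":0,"hand":0},
  {"dx":0,"dy":1.5,"dz":2.8,"ax":0.035,"ay":0,"az":0,"hand":0},
  {"dx":0,"dy":1.4,"dz":2.8,"ax":0.035,"ay":0,"az":0,"hand":0},
])

```text
t: 12.75
eef_pos: [530.2, 282.3, 57.6]
tcp_rot: [0.739, 0.668, 0.057, 0.064]
ft_force: [0.8, 1.3, -1.8]
width: 0.167
grasp_force: 30.0
```

Run:
```python
from h import *
from plant import status
s=status.observe();rl=R.from_quat(s["tcp_rot"])*down(0).inv();print(s["eef_pos"],s["ft_force"],rl.as_euler('ZYX'),"edge",s["eef_pos"]+rl.apply([-80,0,-HZ]))
```

```text
[530.20078497 282.2565389   57.60646598] [ 0.77715582  1.27524336 -1.81094307] [-0.10154666 -0.17170552 -0.00044321] edge [459.00561692 289.49218964   2.06239873]
```

Going as planned. Slower for the last 10°.

Call:
carry_out([
  {"dx":0,"dy":1,"dz":1.8,"ax":0.023,"ay":0,"az":0,"hand":0},
  {"dx":0,"dy":1,"dz":1.9,"ax":0.023,"ay":0,"az":0,"hand":0},
  {"dx":0,"dy":1,"dz":1.9,"ax":0.023,"ay":0,"az":0,"hand":0},
  {"dx":0,"dy":0.9,"dz":1.8,"ax":0.023,"ay":0,"az":0,"hand":0},
  {"dx":0,"dy":0.8,"dz":1.6,"ax":0.02,"ay":0,"az":0,"hand":0},
])

```text
t: 13.38
eef_pos: [535.8, 281.6, 49.3]
tcp_rot: [0.742, 0.67, 0.02, 0.023]
ft_force: [1.7, 0.3, -2.3]
width: 0.167
grasp_force: 30.0
```

Call:
carry_out([
  {"dx":0,"dy":0.6,"dz":1.3,"ax":0.016,"ay":0,"az":0,"hand":0},
  {"dx":0,"dy":0.6,"dz":1.2,"ax":0.015,"ay":0,"az":0,"hand":0},
  {"dx":0,"dy":0.5,"dz":1.0,"ax":0.012,"ay":0,"az":0,"hand":0},
])

```text
t: 13.75
eef_pos: [537.7, 281.5, 45.9]
tcp_rot: [0.742, 0.67, 0.006, 0.007]
ft_force: [0.6, -1.0, -3.2]
width: 0.171
grasp_force: 30.0
```

Run:
```python
from h import *
from plant import status
s=status.observe();rl=R.from_quat(s["tcp_rot"])*down(0).inv();print(s["eef_pos"],s["ft_force"],s["torque"],rl.as_euler('ZYX'),"edge",s["eef_pos"]+rl.apply([-80,0,-HZ]))
```

```text
[537.67280258 281.50592885  45.93724962] [ 0.57634039 -1.04463925 -3.1925003 ] [-0.28750393  0.32217053  0.01898107] [-0.10152768 -0.01800447 -0.00048604] edge [458.8567776  289.51478232   2.00386286]
```

Call:
carry_out([
  {"dx":0,"dy":0.3,"dz":0.6,"ax":0.009,"ay":0,"az":0,"hand":0},
  {"dx":0,"dy":0.2,"dz":0.6,"ax":0.008,"ay":0,"az":0,"hand":0},
  {"dx":0,"dy":0,"dz":0,"ax":0,"ay":0,"az":0,"hand":0},
])

```text
t: 14.12
eef_pos: [538.2, 281.6, 45.5]
tcp_rot: [0.742, 0.67, 0.001, 0.001]
ft_force: [-4.7, -1.4, 4.9]
width: 0.169
grasp_force: 30.0
```

Call:
carry_out([
  {"dx":0,"dy":0,"dz":0.6,"ax":0,"ay":0,"az":0,"hand":0},
  {"dx":0,"dy":0,"dz":0,"ax":0,"ay":0,"az":0,"hand":0},
])

```text
t: 14.38
eef_pos: [538.3, 281.6, 45.5]
tcp_rot: [0.742, 0.67, 0.001, 0.001]
ft_force: [-6.6, -2.1, 8.0]
width: 0.171
grasp_force: 30.0
```

Call:
carry_out([
  {"dx":0,"dy":0,"dz":-0.8,"ax":0,"ay":0,"az":0,"hand":0},
  {"dx":0,"dy":0,"dz":0,"ax":0,"ay":0,"az":0,"hand":50},
  {"dx":0,"dy":0,"dz":0,"ax":0,"ay":0,"az":0,"hand":50},
  {"dx":0,"dy":0,"dz":0,"ax":0,"ay":0,"az":0,"hand":50},
  {"dx":0,"dy":0,"dz":-5,"ax":0,"ay":0,"az":0,"hand":50},
])

```text
t: 15.0
eef_pos: [538.0, 281.4, 49.8]
tcp_rot: [0.742, 0.67, 0.0, 0.001]
ft_force: [-0.1, -0.4, 0.4]
width: 0.519
grasp_force: 0.0
```

Run:
```python
from h import *
from plant import status
s=status.observe();print(s["eef_pos"],s["width"],s["ft_force"])
plan([((538,281.6,200),down(-.102),65,3),((557,-17,200),down(-.213),65,6),((557,-17,110),down(-.213),65,2)])
```

```text
[537.96256782 281.37703314  49.83982346] 0.5192607612018211 [-0.05269867 -0.37253174  0.35933301]
[{"dx": 0.0, "dy": 0.0, "dz": -50.0, "ax": 0.0, "ay": 0.0, "az": 0.0, "hand": 65}, {"dx": 0.0, "dy": 0.0, "dz": -50.0, "ax": 0.001, "ay": 0.0, "az": 0.0, "hand": 65}, {"dx": 0.0, "dy": 0.0, "dz": -50.0, "ax": 0.0, "ay": 0.001, "az": 0.0, "hand": 65}, {"dx": -49.0, "dy": 8.0, "dz": -0.0, "ax": 0.0, "ay": -0.0, "az": 0.019, "hand": 65}, {"dx": -49.0, "dy": 9.0, "dz": -0.0, "ax": 0.0, "ay": -0.0, "az": 0.018, "hand": 65}]
[{"dx": -49.0, "dy": 10.0, "dz": -0.0, "ax": 0.0, "ay": -0.0, "az": 0.019, "hand": 65}, {"dx": -49.0, "dy": 11.0, "dz": -0.0, "ax": 0.0, "ay": -0.0, "az": 0.018, "hand": 65}, {"dx": -48.0, "dy": 12.0, "dz": -0.0, "ax": 0.0, "ay": -0.0, "az": 0.019, "hand": 65}, {"dx": -48.0, "dy": 13.0, "dz": -0.0, "ax": 0.0, "ay": -0.0, "az": 0.018, "hand": 65}, {"dx": -0.0, "dy": -0.0, "dz": 45.0, "ax": 0.0, "ay": -0.0, "az": 0.0, "hand": 65}]
[{"dx": -0.0, "dy": -0.0, "dz": 45.0, "ax": 0.0, "ay": -0.0, "az": 0.0, "hand": 65}]
end [557.1 -16.8 109.8]
```

Call:
carry_out([
  {"dx":0,"dy":0,"dz":-50,"ax":0,"ay":0,"az":0,"hand":65},
  {"dx":0,"dy":0,"dz":-50,"ax":0,"ay":0,"az":0,"hand":65},
  {"dx":0,"dy":0,"dz":-50,"ax":0,"ay":0,"az":0,"hand":65},
  {"dx":-49,"dy":8,"dz":0,"ax":0,"ay":0,"az":0.019,"hand":65},
  {"dx":-49,"dy":9,"dz":0,"ax":0,"ay":0,"az":0.018,"hand":65},
])

```text
t: 15.62
eef_pos: [544.6, 181.8, 201.9]
tcp_rot: [0.754, 0.657, 0.002, 0.002]
ft_force: [1.0, 0.2, -0.2]
width: 0.698
grasp_force: 0.0
```

Call:
carry_out([
  {"dx":-49,"dy":10,"dz":0,"ax":0,"ay":0,"az":0.019,"hand":65},
  {"dx":-49,"dy":11,"dz":0,"ax":0,"ay":0,"az":0.018,"hand":65},
  {"dx":-48,"dy":12,"dz":0,"ax":0,"ay":0,"az":0.019,"hand":65},
  {"dx":-48,"dy":13,"dz":0,"ax":0,"ay":0,"az":0.018,"hand":65},
  {"dx":0,"dy":0,"dz":0,"ax":0,"ay":0,"az":0,"hand":65},
])

```text
t: 16.25
eef_pos: [557.4, -20.0, 200.8]
tcp_rot: [0.78, 0.626, 0.001, 0.001]
ft_force: [-0.1, 0.2, 0.2]
width: 0.7
grasp_force: 0.0
```

Run:
```python
from h import *
from plant import viewer,status
s=status.observe();print(s["t"],s["eef_pos"],s["width"])
p=viewer.read_camera("wrist");im=p["color"].copy()
th=np.linspace(0,6.28,40);C=np.c_[557+20*np.cos(th),-16.4+20*np.sin(th),0*th+96]
cv2.polylines(im,[proj(p,C).round().astype(np.int32)],True,(255,0,0),1)
cv2.imwrite("pics/w3.png",im[:,:,::-1]);print(proj(p,[[557,-16.4,96],[567,-16.4,96],[557,-6.4,96]]))
```

```text
16.25 [557.35021082 -19.99239727 200.79576598] 0.6999089682606908
[[321.57223635 237.49095945]
 [337.13999437 234.16653969]
 [318.08179674 222.32532073]]
```

View pics/w3.png

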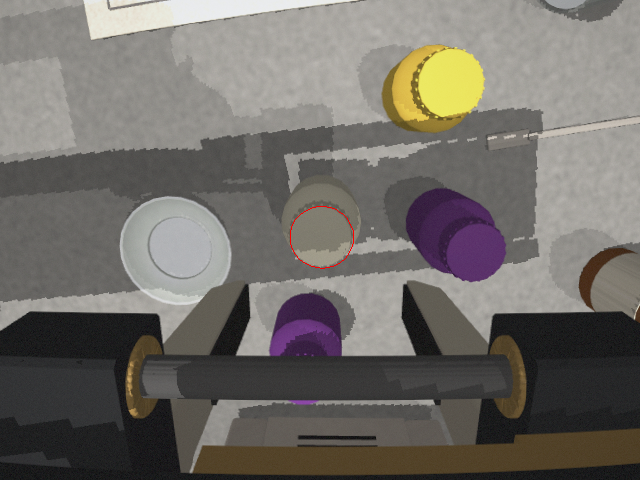

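The overlay sits exactly on the white cap at (321,237), so the bottle position holds. Descending to grip.

Call:
carry_out([
  {"dx":3.5,"dy":0,"dz":40,"ax":-0.002,"ay":0,"az":0,"hand":65},
  {"dx":0,"dy":0,"dz":40,"ax":0,"ay":0,"az":0,"hand":65},
  {"dx":0,"dy":0,"dz":28,"ax":0,"ay":0,"az":0,"hand":65},
  {"dx":0,"dy":0,"dz":10,"ax":0,"ay":0,"az":0,"hand":65},
  {"dx":0,"dy":0,"dz":0,"ax":0,"ay":0,"az":0,"hand":0},
])

```text
t: 16.92
eef_pos: [558.2, -12.5, 82.3]
tcp_rot: [0.778, 0.628, 0.001, 0.001]
ft_force: [0.4, 0.0, 0.4]
width: 0.636
grasp_force: 0.0
```

Call:
carry_out([
  {"dx":0,"dy":0,"dz":0,"ax":0,"ay":0,"az":0,"hand":0},
  {"dx":0,"dy":0,"dz":0,"ax":0,"ay":0,"az":0,"hand":0},
  {"dx":0,"dy":0,"dz":0,"ax":0,"ay":0,"az":0,"hand":0},
  {"dx":0,"dy":0,"dz":0,"ax":0,"ay":0,"az":0,"hand":0},
])

```text
t: 17.42
eef_pos: [559.2, -13.5, 83.7]
tcp_rot: [0.778, 0.628, 0.002, 0.002]
ft_force: [-2.0, -0.2, 6.0]
width: 0.426
grasp_force: 30.0
```

Call:
carry_out([
  {"dx":0,"dy":0,"dz":-10,"ax":0,"ay":0,"az":0,"hand":0},
  {"dx":0,"dy":0,"dz":-40,"ax":0,"ay":0,"az":0,"hand":0},
  {"dx":0,"dy":0,"dz":-60,"ax":0,"ay":0,"az":0,"hand":0},
  {"dx":0,"dy":0,"dz":-60,"ax":0,"ay":0,"az":0,"hand":0},
  {"dx":0,"dy":0,"dz":-40,"ax":0,"ay":0,"az":0,"hand":0},
])

```text
t: 18.05
eef_pos: [558.0, -13.3, 296.4]
tcp_rot: [0.778, 0.628, 0.003, 0.003]
ft_force: [0.8, 0.9, -2.4]
width: 0.428
grasp_force: 30.0
```

Run:
```python
from h import *
from plant import viewer,models
p=viewer.read_camera("top");im=p["color"].copy()
for d in models.silhouettes(p,"jar")[:2]:
    c,r=cv2.minEnclosingCircle(np.argwhere(d["mask"])[:,::-1].astype(np.float32));print(d["conf"],c,r,plane(p,[c],130).round())
c,s=np.cos(.213),np.sin(.213)
def W(pts,z,o=(498,-325.5)):
    return np.array([[o[0]+x*c+y*s,o[1]-x*s+y*c,z] for x,y in pts])
cv2.polylines(im,[proj(p,W([(-65,-77.5),(65,-77.5),(65,77.5),(-65,77.5)],160)).round().astype(np.int32)],True,(255,0,0),1)
th=np.linspace(0,6.28,30)
cv2.polylines(im,[proj(p,W(np.c_[29*np.cos(th),36+29*np.sin(th)],55)).round().astype(np.int32)],True,(0,255,0),1)
a=cv2.resize(im[220:390,390:570],None,fx=2.2,fy=2.2);q=viewer.read_camera("side")["color"];b=cv2.resize(q[200:440,200:450],None,fx=1.55,fy=1.55)
o=np.zeros((374,a.shape[1]+b.shape[1],3),np.uint8);o[:a.shape[0],:a.shape[1]]=a;o[:b.shape[0],a.shape[1]:]=b[:374]
cv2.imwrite("pics/t2.png",o[:,:,::-1]);print(o.shape)
plan([((505.6,-287.5,290),down(-.213),0,8)])
```

```text
0.62 (491.6338195800781, 317.41448974609375) 17.96147918701172 [[ 474. -351.  130.]]
(374, 784, 3)
[{"dx": -35.0, "dy": 1.0, "dz": 1.0, "ax": 0.001, "ay": -0.0, "az": 0.0, "hand": 0}, {"dx": -35.0, "dy": 1.0, "dz": 1.0, "ax": 0.001, "ay": -0.0, "az": 0.0, "hand": 0}, {"dx": -35.0, "dy": 1.0, "dz": 1.0, "ax": 0.001, "ay": -0.0, "az": 0.0, "hand": 0}, {"dx": -35.0, "dy": 1.0, "dz": 1.0, "ax": 0.001, "ay": -0.0, "az": 0.0, "hand": 0}, {"dx": -35.0, "dy": 0.0, "dz": 0.0, "ax": 0.001, "ay": -0.0, "az": 0.0, "hand": 0}]
[{"dx": -35.0, "dy": 1.0, "dz": 1.0, "ax": 0.002, "ay": -0.0, "az": 0.0, "hand": 0}, {"dx": -35.0, "dy": 0.0, "dz": 0.0, "ax": 0.001, "ay": -0.0, "az": 0.0, "hand": 0}, {"dx": -34.0, "dy": 1.0, "dz": 1.0, "ax": 0.002, "ay": -0.001, "az": 0.0, "hand": 0}]
end [ 505.8 -287.3  289.7]
```

View pics/t2.png

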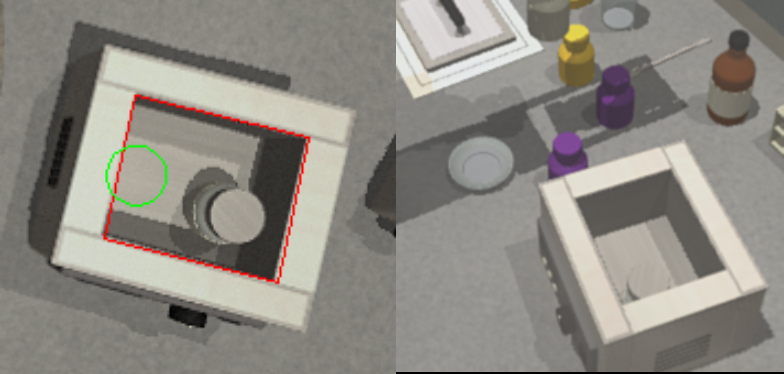

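The opening outline matches the tank. The jar, with its cap at about (237,215) in the crop, stands in the -y half, and the +y half is free.

Call:
carry_out([
  {"dx":-25,"dy":1,"dz":0,"ax":0.001,"ay":0,"az":0,"hand":0},
  {"dx":-40,"dy":1,"dz":1,"ax":0.001,"ay":0,"az":0,"hand":0},
  {"dx":-45,"dy":1,"dz":1,"ax":0.001,"ay":0,"az":0,"hand":0},
  {"dx":-50,"dy":1,"dz":1,"ax":0.001,"ay":0,"az":0,"hand":0},
  {"dx":-50,"dy":0,"dz":1,"ax":0.001,"ay":0,"az":0,"hand":0},
])

```text
t: 18.82
eef_pos: [515.7, -220.2, 285.8]
tcp_rot: [0.778, 0.628, -0.001, -0.002]
ft_force: [1.0, -0.4, -1.1]
width: 0.428
grasp_force: 30.0
```

Call:
carry_out([
  {"dx":-40,"dy":1,"dz":1,"ax":0.002,"ay":0,"az":0,"hand":0},
  {"dx":-29,"dy":1,"dz":1,"ax":0.001,"ay":0,"az":0,"hand":0},
  {"dx":0,"dy":0,"dz":0,"ax":0,"ay":0,"az":0,"hand":0},
])

```text
t: 19.2
eef_pos: [502.8, -288.4, 283.5]
tcp_rot: [0.779, 0.627, -0.002, -0.004]
ft_force: [0.3, 0.7, -2.4]
width: 0.424
grasp_force: 30.0
```

Run:
```python
from h import *
from plant import viewer,status
s=status.observe();print(s["t"],s["eef_pos"],R.from_quat(s["tcp_rot"]).as_matrix()[:,2])
p=viewer.read_camera("wrist");im=p["color"].copy()
c,sn=np.cos(.213),np.sin(.213)
W=lambda pts,z:np.array([[498+x*c+y*sn,-325.5-x*sn+y*c,z] for x,y in pts])
cv2.polylines(im,[proj(p,W([(-65,-77.5),(65,-77.5),(65,77.5),(-65,77.5)],160)).round().astype(np.int32)],True,(255,0,0),1)
cv2.imwrite("pics/w4.png",im[:,:,::-1])
plan([((505.6,-287.5,280),down(-.213),0,1),((505.6,-287.5,150),down(-.213),0,6),((505.6,-287.5,143),down(-.213),0,3)])
```

```text
19.2 [ 502.83904165 -288.44858713  283.51550879] [-0.00761141  0.00291705 -0.99996678]
[{"dx": 0.2, "dy": 2.2, "dz": 3.9, "ax": -0.007, "ay": -0.002, "az": -0.001, "hand": 0}, {"dx": 0.0, "dy": 0.0, "dz": 22.0, "ax": -0.0, "ay": 0.0, "az": -0.0, "hand": 0}, {"dx": 0.0, "dy": 0.0, "dz": 22.0, "ax": -0.0, "ay": 0.0, "az": -0.0, "hand": 0}, {"dx": 0.0, "dy": 0.0, "dz": 22.0, "ax": -0.0, "ay": 0.0, "az": -0.0, "hand": 0}, {"dx": 0.0, "dy": 0.0, "dz": 21.0, "ax": -0.0, "ay": 0.0, "az": -0.0, "hand": 0}]
[{"dx": 0.0, "dy": 0.0, "dz": 22.0, "ax": -0.0, "ay": 0.0, "az": -0.0, "hand": 0}, {"dx": 0.0, "dy": 0.0, "dz": 21.0, "ax": -0.0, "ay": 0.0, "az": -0.0, "hand": 0}, {"dx": 0.0, "dy": 0.0, "dz": 2.3, "ax": -0.0, "ay": 0.0, "az": -0.0, "hand": 0}, {"dx": 0.0, "dy": 0.0, "dz": 2.4, "ax": -0.0, "ay": 0.0, "az": -0.0, "hand": 0}, {"dx": 0.0, "dy": 0.1, "dz": 2.3, "ax": -0.0, "ay": 0.0, "az": -0.0, "hand": 0}]
end [ 505.6 -287.5  143. ]
```

View pics/w4.png

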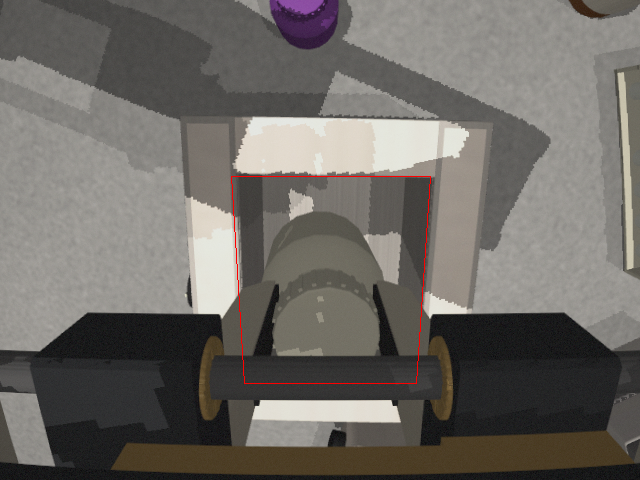

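The bottle hangs upright inside the opening outline (bottle at (325,290), opening columns 232–432), so I'll lower it.

Call:
carry_out([
  {"dx":0,"dy":2,"dz":4,"ax":-0.007,"ay":-0.002,"az":0,"hand":0},
  {"dx":0,"dy":0,"dz":22,"ax":0,"ay":0,"az":0,"hand":0},
  {"dx":0,"dy":0,"dz":22,"ax":0,"ay":0,"az":0,"hand":0},
  {"dx":0,"dy":0,"dz":22,"ax":0,"ay":0,"az":0,"hand":0},
  {"dx":0,"dy":0,"dz":21,"ax":0,"ay":0,"az":0,"hand":0},
])

```text
t: 19.88
eef_pos: [506.9, -286.2, 194.0]
tcp_rot: [0.778, 0.629, 0.0, 0.002]
ft_force: [-0.5, 0.2, -1.8]
width: 0.427
grasp_force: 30.0
```

Call:
carry_out([
  {"dx":0,"dy":0,"dz":22,"ax":0,"ay":0,"az":0,"hand":0},
  {"dx":0,"dy":0,"dz":18,"ax":0,"ay":0,"az":0,"hand":0},
  {"dx":0,"dy":0,"dz":5,"ax":0,"ay":0,"az":0,"hand":0},
  {"dx":0,"dy":0,"dz":3,"ax":0,"ay":0,"az":0,"hand":0},
  {"dx":0,"dy":0,"dz":0,"ax":0,"ay":0,"az":0,"hand":0},
])

```text
t: 20.5
eef_pos: [507.1, -288.1, 148.0]
tcp_rot: [0.778, 0.628, 0.0, 0.002]
ft_force: [0.1, -0.6, -1.6]
width: 0.426
grasp_force: 30.0
```

Call:
carry_out([
  {"dx":0,"dy":0,"dz":3,"ax":0,"ay":0,"az":0,"hand":0},
  {"dx":0,"dy":0,"dz":2,"ax":0,"ay":0,"az":0,"hand":0},
  {"dx":0,"dy":0,"dz":1.5,"ax":0,"ay":0,"az":0,"hand":0},
  {"dx":0,"dy":0,"dz":1,"ax":0,"ay":0,"az":0,"hand":0},
])

```text
t: 21.0
eef_pos: [506.8, -288.0, 139.7]
tcp_rot: [0.778, 0.628, 0.0, 0.002]
ft_force: [-1.1, 1.1, -1.2]
width: 0.424
grasp_force: 30.0
```

Call:
carry_out([
  {"dx":0,"dy":0,"dz":1,"ax":0,"ay":0,"az":0,"hand":0},
  {"dx":0,"dy":0,"dz":1,"ax":0,"ay":0,"az":0,"hand":0},
])

```text
t: 21.25
eef_pos: [506.9, -288.3, 138.8]
tcp_rot: [0.778, 0.628, 0.0, 0.002]
ft_force: [-4.3, 1.0, 10.0]
width: 0.427
grasp_force: 30.0
```

Call:
carry_out([
  {"dx":0,"dy":0,"dz":-0.7,"ax":0,"ay":0,"az":0,"hand":0},
  {"dx":0,"dy":0,"dz":0,"ax":0,"ay":0,"az":0,"hand":58},
  {"dx":0,"dy":0,"dz":0,"ax":0,"ay":0,"az":0,"hand":58},
  {"dx":0,"dy":0,"dz":0,"ax":0,"ay":0,"az":0,"hand":58},
  {"dx":0,"dy":0,"dz":-5,"ax":0,"ay":0,"az":0,"hand":58},
])

```text
t: 21.88
eef_pos: [506.5, -287.7, 143.2]
tcp_rot: [0.778, 0.628, 0.0, 0.001]
ft_force: [0.0, -0.4, 0.8]
width: 0.623
grasp_force: 0.0
```

Call:
carry_out([
  {"dx":0,"dy":0,"dz":-15,"ax":0,"ay":0,"az":0,"hand":58},
  {"dx":0,"dy":0,"dz":-40,"ax":0,"ay":0,"az":0,"hand":58},
  {"dx":0,"dy":0,"dz":-50,"ax":0,"ay":0,"az":0,"hand":58},
  {"dx":0,"dy":0,"dz":0,"ax":0,"ay":0,"az":0,"hand":50},
])

```text
t: 22.38
eef_pos: [509.0, -289.3, 255.7]
tcp_rot: [0.778, 0.628, 0.002, 0.007]
ft_force: [-0.4, 0.2, 0.1]
width: 0.563
grasp_force: 0.0
```

Run:
```python
from h import *
from plant import viewer,status,models
s=status.observe();print(s["t"],s["eef_pos"],s["width"])
p=viewer.read_camera("wrist");im=cv2.resize(p["color"],(400,300))
q=viewer.read_camera("side")["color"];b=cv2.resize(q[270:450,270:460],(316,300))
cv2.imwrite("pics/w5.png",np.hstack([im,b])[:,:,::-1])
plan([((520,0,260),down(-.15),50,6),((538.3,281.6,200),down(-.1015),50,6),((538.3,281.6,60),down(-.1015),50,4),((538.3,281.6,45.5),down(-.1015),50,2)])
```

```text
22.375 [ 508.96965545 -289.30213384  255.74988481] 0.5631742978551644
[{"dx": 47.0, "dy": -8.0, "dz": -2.0, "ax": 0.001, "ay": 0.001, "az": -0.01, "hand": 50}, {"dx": 48.0, "dy": -8.0, "dz": -2.0, "ax": 0.001, "ay": 0.0, "az": -0.011, "hand": 50}, {"dx": 47.0, "dy": -7.0, "dz": -2.0, "ax": 0.001, "ay": 0.001, "az": -0.01, "hand": 50}, {"dx": 48.0, "dy": -6.0, "dz": -2.0, "ax": 0.001, "ay": 0.0, "az": -0.011, "hand": 50}, {"dx": 48.0, "dy": -6.0, "dz": -1.0, "ax": 0.001, "ay": 0.001, "az": -0.01, "hand": 50}]
[{"dx": 47.0, "dy": -6.0, "dz": -2.0, "ax": 0.0, "ay": 0.0, "az": -0.011, "hand": 50}, {"dx": 47.0, "dy": -4.0, "dz": 10.0, "ax": 0.0, "ay": 0.0, "az": -0.008, "hand": 50}, {"dx": 47.0, "dy": -4.0, "dz": 10.0, "ax": 0.0, "ay": 0.0, "az": -0.008, "hand": 50}, {"dx": 47.0, "dy": -3.0, "dz": 10.0, "ax": 0.0, "ay": 0.0, "az": -0.008, "hand": 50}, {"dx": 47.0, "dy": -3.0, "dz": 10.0, "ax": 0.0, "ay": 0.0, "az": -0.008, "hand": 50}]
[{"dx": 47.0, "dy": -2.0, "dz": 10.0, "ax": 0.0, "ay": 0.0, "az": -0.008, "hand": 50}, {"dx": 47.0, "dy": -2.0, "dz": 10.0, "ax": 0.0, "ay": 0.0, "az": -0.008, "hand": 50}, {"dx": -0.0, "dy": 0.0, "dz": 35.0, "ax": 0.0, "ay": 0.0, "az": -0.0, "hand": 50}, {"dx": -0.0, "dy": 0.0, "dz": 35.0, "ax": 0.0, "ay": 0.0, "az": -0.0, "hand": 50}, {"dx": -0.0, "dy": 0.0, "dz": 35.0, "ax": 0.0, "ay": 0.0, "az": -0.0, "hand": 50}]
[{"dx": -0.0, "dy": 0.0, "dz": 35.0, "ax": 0.0, "ay": 0.0, "az": -0.0, "hand": 50}, {"dx": -0.0, "dy": 0.0, "dz": 7.5, "ax": 0.0, "ay": 0.0, "az": -0.0, "hand": 50}, {"dx": -0.1, "dy": 0.1, "dz": 7.4, "ax": 0.0, "ay": 0.0, "az": -0.0, "hand": 50}]
end [538.3 281.6  45.5]
```

View pics/w5.png

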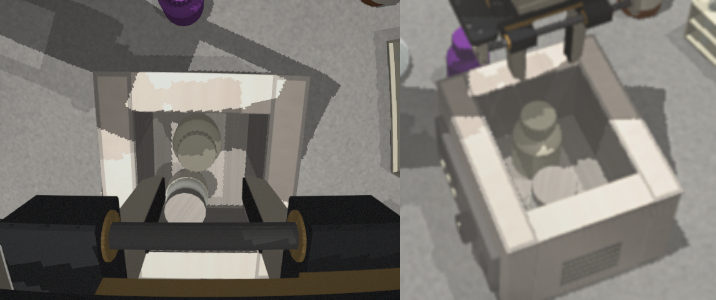

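The bottle stands upright in the tank at (195,145), with the jar upright beside it at (185,205). Now I'll fetch the lid.

Call:
carry_out([
  {"dx":47,"dy":-8,"dz":-2,"ax":0.001,"ay":0,"az":-0.01,"hand":50},
  {"dx":48,"dy":-8,"dz":-2,"ax":0.001,"ay":0,"az":-0.011,"hand":50},
  {"dx":47,"dy":-7,"dz":-2,"ax":0.001,"ay":0,"az":-0.01,"hand":50},
  {"dx":48,"dy":-6,"dz":-2,"ax":0.001,"ay":0,"az":-0.011,"hand":50},
  {"dx":48,"dy":-6,"dz":-1,"ax":0.001,"ay":0,"az":-0.01,"hand":50},
])

```text
t: 23.1
eef_pos: [516.5, -45.6, 255.5]
tcp_rot: [0.761, 0.648, -0.002, -0.001]
ft_force: [1.0, 1.1, 0.8]
width: 0.54
grasp_force: 0.0
```

Call:
carry_out([
  {"dx":47,"dy":-6,"dz":-2,"ax":0,"ay":0,"az":-0.011,"hand":50},
  {"dx":47,"dy":-4,"dz":10,"ax":0,"ay":0,"az":-0.008,"hand":50},
  {"dx":47,"dy":-4,"dz":10,"ax":0,"ay":0,"az":-0.008,"hand":50},
  {"dx":47,"dy":-3,"dz":10,"ax":0,"ay":0,"az":-0.008,"hand":50},
  {"dx":47,"dy":-3,"dz":10,"ax":0,"ay":0,"az":-0.008,"hand":50},
])

```text
t: 23.72
eef_pos: [529.9, 189.5, 216.5]
tcp_rot: [0.747, 0.664, -0.003, -0.001]
ft_force: [-0.1, -0.1, 0.6]
width: 0.535
grasp_force: 0.0
```

Call:
carry_out([
  {"dx":47,"dy":-2,"dz":10,"ax":0,"ay":0,"az":-0.008,"hand":50},
  {"dx":47,"dy":-2,"dz":10,"ax":0,"ay":0,"az":-0.008,"hand":50},
  {"dx":0,"dy":0,"dz":35,"ax":0,"ay":0,"az":0,"hand":50},
  {"dx":0,"dy":0,"dz":35,"ax":0,"ay":0,"az":0,"hand":50},
])

```text
t: 24.22
eef_pos: [536.2, 282.3, 125.8]
tcp_rot: [0.742, 0.671, -0.003, -0.0]
ft_force: [0.1, 0.7, -0.6]
width: 0.536
grasp_force: 0.0
```

Run:
```python
from h import *
from plant import status
s=status.observe();print(s["t"],s["eef_pos"],s["width"])
plan([((538.3,281.6,60),down(-.1015),50,3),((538.3,281.6,45.5),down(-.1015),50,2)])
```

```text
24.225 [536.19496769 282.32844281 125.81457255] 0.535915145082961
[{"dx": -0.0, "dy": 1.0, "dz": 22.0, "ax": -0.001, "ay": 0.001, "az": 0.0, "hand": 50}, {"dx": -0.0, "dy": 1.0, "dz": 22.0, "ax": -0.002, "ay": 0.001, "az": 0.001, "hand": 50}, {"dx": -0.0, "dy": 0.0, "dz": 22.0, "ax": -0.001, "ay": 0.001, "az": 0.0, "hand": 50}, {"dx": -0.2, "dy": 0.2, "dz": 7.2, "ax": -0.0, "ay": 0.0, "az": 0.0, "hand": 50}, {"dx": -0.2, "dy": 0.2, "dz": 7.1, "ax": -0.0, "ay": 0.0, "az": 0.0, "hand": 50}]
end [538.3 281.6  45.5]
```

Call:
carry_out([
  {"dx":0,"dy":1,"dz":22,"ax":-0.001,"ay":0.001,"az":0,"hand":50},
  {"dx":0,"dy":0.5,"dz":22,"ax":-0.002,"ay":0.001,"az":0,"hand":50},
  {"dx":0,"dy":0,"dz":20,"ax":-0.001,"ay":0.001,"az":0,"hand":50},
  {"dx":0,"dy":0,"dz":7,"ax":0,"ay":0,"az":0,"hand":50},
  {"dx":0,"dy":0,"dz":0,"ax":0,"ay":0,"az":0,"hand":50},
])

```text
t: 24.85
eef_pos: [538.4, 281.4, 56.8]
tcp_rot: [0.742, 0.67, 0.0, 0.0]
ft_force: [-0.6, 0.0, 0.3]
width: 0.539
grasp_force: 0.0
```

Call:
carry_out([
  {"dx":0,"dy":0,"dz":6,"ax":0,"ay":0,"az":0,"hand":50},
  {"dx":0,"dy":0,"dz":5,"ax":0,"ay":0,"az":0,"hand":50},
  {"dx":0,"dy":0,"dz":0,"ax":0,"ay":0,"az":0,"hand":0},
  {"dx":0,"dy":0,"dz":0,"ax":0,"ay":0,"az":0,"hand":0},
  {"dx":0,"dy":0,"dz":0,"ax":0,"ay":0,"az":0,"hand":0},
])

```text
t: 25.48
eef_pos: [539.0, 281.7, 46.7]
tcp_rot: [0.742, 0.67, 0.001, 0.0]
ft_force: [-0.6, -0.4, -0.9]
width: 0.262
grasp_force: 0.0
```

Call:
carry_out([
  {"dx":0,"dy":0,"dz":0,"ax":0,"ay":0,"az":0,"hand":0},
  {"dx":0,"dy":0,"dz":0,"ax":0,"ay":0,"az":0,"hand":0},
])

```text
t: 25.72
eef_pos: [538.8, 281.7, 46.5]
tcp_rot: [0.742, 0.67, 0.001, 0.0]
ft_force: [-1.0, -0.2, 0.9]
width: 0.17
grasp_force: 30.0
```

Call:
carry_out([
  {"dx":0,"dy":0,"dz":-5,"ax":0,"ay":0,"az":0,"hand":0},
  {"dx":0,"dy":0,"dz":-20,"ax":0,"ay":0,"az":0,"hand":0},
  {"dx":0,"dy":0,"dz":-50,"ax":0,"ay":0,"az":0,"hand":0},
  {"dx":0,"dy":0,"dz":-55,"ax":0,"ay":0,"az":0,"hand":0},
  {"dx":0,"dy":0,"dz":-55,"ax":0,"ay":0,"az":0,"hand":0},
])

```text
t: 26.35
eef_pos: [538.1, 281.3, 234.1]
tcp_rot: [0.742, 0.67, 0.001, 0.0]
ft_force: [1.3, 0.9, -6.6]
width: 0.17
grasp_force: 30.0
```

Run:
```python
from h import *
from plant import status
s=status.observe();print(s["t"],s["eef_pos"],s["width"],s["ft_force"])
plan([((538.3,281.6,285),down(-.1015),0,2),((499,-322,285),down(-.209),0,15),((499,-322,222),down(-.209),0,4)])
```

```text
26.35 [538.13477895 281.29877753 234.07195455] 0.1695079363091522 [ 1.2514911   0.92328051 -6.6038135 ]
[{"dx": 0.0, "dy": 0.0, "dz": -25.0, "ax": 0.001, "ay": -0.001, "az": -0.0, "hand": 0}, {"dx": 0.0, "dy": 0.0, "dz": -26.0, "ax": 0.001, "ay": -0.0, "az": -0.0, "hand": 0}, {"dx": -40.0, "dy": 1.0, "dz": -0.0, "ax": 0.0, "ay": -0.0, "az": 0.007, "hand": 0}, {"dx": -40.0, "dy": 2.0, "dz": -0.0, "ax": 0.0, "ay": -0.0, "az": 0.007, "hand": 0}, {"dx": -40.0, "dy": 2.0, "dz": -0.0, "ax": 0.0, "ay": -0.0, "az": 0.007, "hand": 0}]
[{"dx": -40.0, "dy": 2.0, "dz": -0.0, "ax": 0.0, "ay": -0.0, "az": 0.007, "hand": 0}, {"dx": -40.0, "dy": 3.0, "dz": -0.0, "ax": 0.0, "ay": -0.0, "az": 0.007, "hand": 0}, {"dx": -40.0, "dy": 3.0, "dz": -0.0, "ax": 0.0, "ay": -0.0, "az": 0.007, "hand": 0}, {"dx": -40.0, "dy": 3.0, "dz": -0.0, "ax": 0.0, "ay": -0.0, "az": 0.007, "hand": 0}, {"dx": -40.0, "dy": 4.0, "dz": -0.0, "ax": 0.0, "ay": -0.0, "az": 0.007, "hand": 0}]
[{"dx": -40.0, "dy": 4.0, "dz": -0.0, "ax": 0.0, "ay": -0.0, "az": 0.007, "hand": 0}, {"dx": -40.0, "dy": 4.0, "dz": -0.0, "ax": 0.0, "ay": -0.0, "az": 0.007, "hand": 0}, {"dx": -40.0, "dy": 4.0, "dz": -0.0, "ax": 0.0, "ay": -0.0, "az": 0.007, "hand": 0}, {"dx": -41.0, "dy": 5.0, "dz": -0.0, "ax": 0.0, "ay": -0.0, "az": 0.008, "hand": 0}, {"dx": -40.0, "dy": 5.0, "dz": -0.0, "ax": 0.0, "ay": -0.0, "az": 0.007, "hand": 0}]
[{"dx": -41.0, "dy": 5.0, "dz": -0.0, "ax": 0.0, "ay": -0.0, "az": 0.008, "hand": 0}, {"dx": -40.0, "dy": 5.0, "dz": -0.0, "ax": 0.0, "ay": -0.0, "az": 0.007, "hand": 0}, {"dx": -0.0, "dy": 0.0, "dz": 16.0, "ax": 0.0, "ay": -0.0, "az": 0.0, "hand": 0}, {"dx": -0.0, "dy": 0.0, "dz": 16.0, "ax": 0.0, "ay": -0.0, "az": 0.0, "hand": 0}, {"dx": -0.0, "dy": 0.0, "dz": 15.0, "ax": 0.0, "ay": -0.0, "az": 0.0, "hand": 0}]
[{"dx": -0.0, "dy": 0.0, "dz": 16.0, "ax": 0.0, "ay": -0.0, "az": 0.0, "hand": 0}]
end [ 498.8 -322.   222. ]
```

Call:
carry_out([
  {"dx":0,"dy":0,"dz":-25,"ax":0.001,"ay":0,"az":0,"hand":0},
  {"dx":0,"dy":0,"dz":-25,"ax":0.001,"ay":0,"az":0,"hand":0},
  {"dx":-25,"dy":1,"dz":0,"ax":0,"ay":0,"az":0.007,"hand":0},
  {"dx":-40,"dy":2,"dz":0,"ax":0,"ay":0,"az":0.007,"hand":0},
  {"dx":-45,"dy":2,"dz":0,"ax":0,"ay":0,"az":0.007,"hand":0},
])

```text
t: 26.98
eef_pos: [530.9, 170.8, 282.3]
tcp_rot: [0.749, 0.663, 0.001, -0.0]
ft_force: [1.0, -0.4, -6.4]
width: 0.171
grasp_force: 30.0
```

Call:
carry_out([
  {"dx":-45,"dy":2,"dz":0,"ax":0,"ay":0,"az":0.008,"hand":0},
  {"dx":-45,"dy":3,"dz":0,"ax":0,"ay":0,"az":0.008,"hand":0},
  {"dx":-45,"dy":3,"dz":0,"ax":0,"ay":0,"az":0.008,"hand":0},
  {"dx":-45,"dy":4,"dz":0,"ax":0,"ay":0,"az":0.008,"hand":0},
  {"dx":-45,"dy":4,"dz":0,"ax":0,"ay":0,"az":0.008,"hand":0},
])

```text
t: 27.6
eef_pos: [515.6, -54.9, 282.2]
tcp_rot: [0.762, 0.647, 0.001, -0.0]
ft_force: [0.6, -0.4, -6.1]
width: 0.169
grasp_force: 30.0
```

Call:
carry_out([
  {"dx":-45,"dy":4,"dz":0,"ax":0,"ay":0,"az":0.008,"hand":0},
  {"dx":-45,"dy":5,"dz":0,"ax":0,"ay":0,"az":0.008,"hand":0},
  {"dx":-45,"dy":5,"dz":0,"ax":0,"ay":0,"az":0.008,"hand":0},
  {"dx":-40,"dy":5,"dz":0,"ax":0,"ay":0,"az":0.008,"hand":0},
  {"dx":-30,"dy":4,"dz":0,"ax":0,"ay":0,"az":0.008,"hand":0},
])

```text
t: 28.22
eef_pos: [501.9, -261.1, 281.8]
tcp_rot: [0.775, 0.631, 0.0, -0.0]
ft_force: [-1.0, 0.8, -6.0]
width: 0.167
grasp_force: 30.0
```

Run:
```python
from h import *
from plant import status
s=status.observe();print(s["t"],s["eef_pos"],s["width"],s["ft_force"])
plan([((499,-322,285),down(-.209),0,1),((499,-322,222),down(-.209),0,4)])
```

```text
28.225 [ 501.90762032 -261.08065358  281.80698803] 0.16732664253807764 [-1.0249548   0.79912277 -6.030617  ]
[{"dx": -60.0, "dy": 9.0, "dz": -3.0, "ax": 0.0, "ay": -0.001, "az": 0.005, "hand": 0}, {"dx": -0.0, "dy": 0.0, "dz": 16.0, "ax": 0.0, "ay": 0.0, "az": -0.0, "hand": 0}, {"dx": -0.0, "dy": 0.0, "dz": 16.0, "ax": 0.0, "ay": 0.0, "az": -0.0, "hand": 0}, {"dx": -0.0, "dy": 0.0, "dz": 15.0, "ax": 0.0, "ay": 0.0, "az": -0.0, "hand": 0}, {"dx": -0.0, "dy": 0.0, "dz": 16.0, "ax": 0.0, "ay": 0.0, "az": -0.0, "hand": 0}]
end [ 498.6 -321.7  221.8]
```

Call:
carry_out([
  {"dx":-28,"dy":4,"dz":0,"ax":0,"ay":0,"az":0.003,"hand":0},
  {"dx":-20,"dy":3,"dz":0,"ax":0,"ay":0,"az":0.002,"hand":0},
  {"dx":0,"dy":0,"dz":15,"ax":0,"ay":0,"az":0,"hand":0},
  {"dx":0,"dy":0,"dz":15,"ax":0,"ay":0,"az":0,"hand":0},
  {"dx":0,"dy":0,"dz":0,"ax":0,"ay":0,"az":0,"hand":0},
])

```text
t: 28.85
eef_pos: [498.8, -306.0, 248.0]
tcp_rot: [0.776, 0.63, -0.0, -0.003]
ft_force: [0.2, 1.0, -6.9]
width: 0.167
grasp_force: 30.0
```

Run:
```python
from h import *
from plant import status
s=status.observe();print(s["t"],s["eef_pos"],s["width"],s["ft_force"])
plan([((499,-322,220),down(-.209),0,3)])
```

```text
28.85 [ 498.80732233 -306.03204507  248.02072453] 0.16687249353220918 [ 0.21629669  0.95224362 -6.93028644]
[{"dx": -5.0, "dy": 1.0, "dz": 9.0, "ax": -0.001, "ay": -0.001, "az": 0.001, "hand": 0}, {"dx": -5.0, "dy": 1.0, "dz": 9.0, "ax": -0.002, "ay": -0.001, "az": 0.001, "hand": 0}, {"dx": -6.0, "dy": 2.0, "dz": 10.0, "ax": -0.001, "ay": -0.001, "az": 0.0, "hand": 0}]
end [ 499.4 -322.4  220. ]
```

Call:
carry_out([
  {"dx":-5,"dy":1,"dz":8,"ax":-0.001,"ay":-0.001,"az":0.001,"hand":0},
  {"dx":-5,"dy":1,"dz":9,"ax":-0.002,"ay":-0.001,"az":0.001,"hand":0},
  {"dx":-5,"dy":1.5,"dz":8,"ax":-0.001,"ay":-0.001,"az":0,"hand":0},
  {"dx":0,"dy":0,"dz":0,"ax":0,"ay":0,"az":0,"hand":0},
  {"dx":0,"dy":0,"dz":0,"ax":0,"ay":0,"az":0,"hand":0},
])

```text
t: 29.48
eef_pos: [500.1, -323.2, 225.9]
tcp_rot: [0.777, 0.629, 0.0, 0.002]
ft_force: [0.0, -0.5, -6.4]
width: 0.168
grasp_force: 30.0
```

Run:
```python
from h import *
from plant import status
s=status.observe();print(s["t"],s["eef_pos"],s["width"],s["ft_force"])
plan([((499,-322,210),down(-.209),0,2)])
```

```text
29.475 [ 500.10457844 -323.24117834  225.90181262] 0.16755203121972284 [ 0.03327681 -0.45056944 -6.42587522]
[{"dx": 0.5, "dy": -0.7, "dz": 7.9, "ax": 0.002, "ay": 0.001, "az": -0.0, "hand": 0}, {"dx": 1.0, "dy": -1.0, "dz": 8.0, "ax": 0.002, "ay": 0.001, "az": -0.001, "hand": 0}]
end [ 498.8 -321.5  210. ]
```

Call:
carry_out([
  {"dx":0.5,"dy":-0.6,"dz":6,"ax":0.002,"ay":0.001,"az":0,"hand":0},
  {"dx":0,"dy":-0.5,"dz":6,"ax":0.002,"ay":0.001,"az":0,"hand":0},
  {"dx":0,"dy":0,"dz":4,"ax":0,"ay":0,"az":0,"hand":0},
  {"dx":0,"dy":0,"dz":2,"ax":0,"ay":0,"az":0,"hand":0},
  {"dx":0,"dy":0,"dz":0,"ax":0,"ay":0,"az":0,"hand":0},
])

```text
t: 30.1
eef_pos: [499.1, -322.4, 207.6]
tcp_rot: [0.777, 0.629, -0.0, -0.0]
ft_force: [0.4, -0.3, -6.7]
width: 0.168
grasp_force: 30.0
```

Call:
carry_out([
  {"dx":0,"dy":0,"dz":0.8,"ax":0,"ay":0,"az":0,"hand":0},
  {"dx":0,"dy":0,"dz":0.8,"ax":0,"ay":0,"az":0,"hand":0},
])

```text
t: 30.35
eef_pos: [499.2, -322.6, 206.3]
tcp_rot: [0.777, 0.629, -0.0, 0.0]
ft_force: [0.5, -0.2, -6.3]
width: 0.169
grasp_force: 30.0
```

Call:
carry_out([
  {"dx":0,"dy":0,"dz":0.7,"ax":0,"ay":0,"az":0,"hand":0},
  {"dx":0,"dy":0,"dz":0.7,"ax":0,"ay":0,"az":0,"hand":0},
  {"dx":0,"dy":0,"dz":0.7,"ax":0,"ay":0,"az":0,"hand":0},
])

```text
t: 30.72
eef_pos: [499.1, -322.5, 204.0]
tcp_rot: [0.777, 0.629, -0.0, -0.0]
ft_force: [-0.9, -0.1, -7.0]
width: 0.167
grasp_force: 30.0
```

Call:
carry_out([
  {"dx":0,"dy":0,"dz":0.6,"ax":0,"ay":0,"az":0,"hand":0},
  {"dx":0,"dy":0,"dz":0,"ax":0,"ay":0,"az":0,"hand":0},
])

```text
t: 30.98
eef_pos: [499.2, -322.5, 203.6]
tcp_rot: [0.777, 0.629, -0.0, -0.0]
ft_force: [0.4, 0.5, -4.8]
width: 0.17
grasp_force: 30.0
```

Call:
carry_out([
  {"dx":0,"dy":0,"dz":0.7,"ax":0,"ay":0,"az":0,"hand":0},
  {"dx":0,"dy":0,"dz":0,"ax":0,"ay":0,"az":0,"hand":0},
])

```text
t: 31.22
eef_pos: [499.2, -322.5, 203.5]
tcp_rot: [0.777, 0.629, -0.0, 0.0]
ft_force: [-3.0, 2.3, 1.0]
width: 0.169
grasp_force: 30.0
```

Call:
carry_out([
  {"dx":0,"dy":0,"dz":0.4,"ax":0,"ay":0,"az":0,"hand":0},
  {"dx":0,"dy":0,"dz":0,"ax":0,"ay":0,"az":0,"hand":0},
])

```text
t: 31.48
eef_pos: [499.2, -322.6, 203.6]
tcp_rot: [0.777, 0.629, -0.0, 0.0]
ft_force: [-4.7, 3.6, 5.1]
width: 0.167
grasp_force: 30.0
```

Seated. Releasing and rising clear.

Call:
carry_out([
  {"dx":0,"dy":0,"dz":-0.6,"ax":0,"ay":0,"az":0,"hand":0},
  {"dx":0,"dy":0,"dz":0,"ax":0,"ay":0,"az":0,"hand":50},
  {"dx":0,"dy":0,"dz":0,"ax":0,"ay":0,"az":0,"hand":50},
  {"dx":0,"dy":0,"dz":0,"ax":0,"ay":0,"az":0,"hand":50},
  {"dx":0,"dy":0,"dz":-5,"ax":0,"ay":0,"az":0,"hand":50},
])

```text
t: 32.1
eef_pos: [499.0, -322.4, 207.7]
tcp_rot: [0.777, 0.629, -0.0, -0.0]
ft_force: [0.6, 1.2, -0.3]
width: 0.521
grasp_force: 0.0
```

Call:
carry_out([
  {"dx":0,"dy":0,"dz":-20,"ax":0,"ay":0,"az":0,"hand":50},
  {"dx":0,"dy":0,"dz":-40,"ax":0,"ay":0,"az":0,"hand":50},
  {"dx":0,"dy":0,"dz":-40,"ax":0,"ay":0,"az":0,"hand":50},
  {"dx":0,"dy":0,"dz":0,"ax":0,"ay":0,"az":0,"hand":50},
])

```text
t: 32.6
eef_pos: [500.8, -323.8, 314.6]
tcp_rot: [0.777, 0.629, 0.001, 0.005]
ft_force: [0.0, 0.8, 0.0]
width: 0.536
grasp_force: 0.0
```

Run:
```python
from h import *
from plant import viewer,status,models
s=status.observe();print(s["t"],s["eef_pos"],s["width"],s["ft_force"])
p=viewer.read_camera("wrist");hsv=cv2.cvtColor(p["color"],cv2.COLOR_RGB2HSV)
# handle centre/direction at 213 from dark pixels near its projection
u,v=proj(p,[497.5,-324.5,213])[0].astype(int);print(u,v)
m=np.zeros((480,640),bool);m[max(v-110,0):v+50,u-25:u+25]=1;m=big(m&(hsv[...,2]<50))
X=plane(p,np.argwhere(m)[:,::-1],213)[:,:2];(c,sz,a)=cv2.minAreaRect(X.astype(np.float32));print("handle",c,sz,a)
for d in models.silhouettes(p,"lid")[:1]:
    print(d["conf"],plane(p,rect(d["mask"]),172).round()[:,:2].tolist())
q=viewer.read_camera("side")
for l in("lid","jar"):
    for d in models.silhouettes(q,l)[:1]:print(l,d["conf"],plane(q,rect(d["mask"]),172).round()[:,:2].tolist())
```

```text
32.6 [ 500.84833831 -323.77782596  314.60294241] 0.5355859489674986 [0.00758942 0.79432571 0.00168328]
317 245
handle (501.6515197753906, -316.1251220703125) (82.94036102294922, 15.726826667785645) 78.01689910888672
0.7 [[595.0, -253.0], [534.0, -427.0], [433.0, -406.0], [411.0, -362.0], [442.0, -221.0]]
lid 0.97 [[590.0, -254.0], [554.0, -436.0], [399.0, -404.0], [441.0, -222.0]]
jar 0.66 [[694.0, 75.0], [636.0, 39.0], [617.0, 97.0], [657.0, 126.0]]
```

```bash
python3 -c "
from plant import job_done
print(job_done())"
```

```text
the job is handed in; nothing more can be done
None
```

The white bottle stands upright on the tank floor beside the jar. The lid, rested edge-first on the pad and then eased flat, is closed again within a few mm of where it started; the job was handed in at about 33 s.

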